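# Hang the headset on the swing-out hanger under the recorder shelf

## Robot

A 6-joint arm with a two-finger parallel gripper is mounted at the origin on the work surface. World frame = base frame: x ahead of the robot, y to its left, z up, the work surface at z = 0. Lengths are in m, angles in rad, forces in N, time in s.
With the tool pointing down it reaches from about 0.25 to 0.775 m from the base axis. Payload 4 kg.
Tool frame: the origin (TCP) lies at the very end of the fingers, on their centre line; the grasp point (between the pads) lies 19 mm behind it (robot.hold_point_z is the distance from the TCP to the grasp point, in m); z points along the fingers, y is the line along which they close (so a half turn about z gives the same grasp; the last joint's range is limited). The gripper opens to 94 mm and grips with 3 to 60 N. Pads are 16 mm wide; open, the fingers measure 119 mm over their backs; the gripper's body (75 mm by 177 mm) begins 78 mm behind the grasp point.
Start: joints at [-1.382, 0.087, 1.371, -0, 1.684, -0.103], TCP at [0.158, -0.527, 0.183] pointing down, gripper open.
Joint ranges: [-3.1, 3.1], [-0.76, 2.03], [0.27, 2.55], [-1.08, 4.22], [0.17, 2.65], [-2.57, 2.57]. Speed limits (rad/s): [2.79, 2.79, 3.14, 3.14, 3.14, 3.14].

## Interface

Orientations are given as [roll, pitch, yaw] about the fixed x, y, z axes, in that order (R = Rz(yaw) Ry(pitch) Rx(roll)).
In Python, from bench import robot gives the robot as it stands.
- The arm moves only by the tool carry_out, never from a script. Its argument "steps" is a list of rows, each a list of 3 entries, a list of its own where there are three numbers: the shift along the tool's x, y, z in m, then the turn about the tool's z in units of 10 degrees (1.0 is 10 degrees), then the closure, from -1 (fully open) to 1 (shut). In form: [[[tx, ty, tz], roll, jaw], ...]. A call has 1 to 10 rows; each row is the pose to reach, as a shift and turn from the pose commanded when the call began, along the tool's axes at that moment; what a row does not reach only later rows make up. A row lasts 1/8 s, in which the tool goes at most 62.5 mm and 10.7 degrees, less where a joint would pass 70% of its speed; a pose out of reach is approached as far as the arm can. A call with a gripper value outside its range is refused whole. The fingers move at their own pace and stop on an object; the grip force is fixed at half the most. Time passes only in rows, so rows that repeat a pose let the fingers close. It gives the time, the measured TCP pose, the force, the opening and the grip force at its end, in the units of the state.
- robot.get_obs(): the state, without advancing time (a new reading comes with each control period).
- robot.snapshot(name): name is "scene" or "top" or "wrist"; returns a dict with "image" (480x640x3 uint8, red, green, blue), "z_map" (480x640 float32, m along the optical axis (not along the pixel's ray), 0 where there is no reading), "mtx" (3x3 intrinsics, pixels), "D" ([k1, k2, p1, p2, k3] as OpenCV has them; the pictures are not rectified), "R" (3x3) and "t" (3): a world point X has camera coordinates R X + t. Camera axes: x right, y down, z forward; pixel columns grow to the right and rows downward; lengths in m; the calibration is good to about 2 mm. A picture is of the moment at which its call begins.
- robot.close_job(): hands the job in; it is judged then, once.
The state is a dict: "time": time; "joint_positions": joint angles; "qvel": joint speeds; "joint_torque": joint torques, N m; "tool_pos": TCP position; "ee_rot": TCP orientation; "wrist_force": force on the tool from outside, world axes, zero at the start; "wrist_torque": the same for the moment, N m; "width": finger opening in m; "finger_force": force on a finger pad.
Only numpy, scipy, OpenCV 4.12 (cv2) and the standard library are available. Lean on these libraries where they do the work, as an engineer would, in place of code of your own. Each camera call takes 0.05 s, during which the arm holds its last target. There are 200 camera calls.

## Task

Put the headset away: take the hanger arm by its orange-capped upturned end and swing it out from under the front of the shelf to its stop, so that it points straight out, then hang the headset by its headband over the arm, one ear cup on each side. Lower it until the band rests on the arm before you let go, do not tip the headset over, and leave the other things on the desk where they are.

Things in the scene. Friction and masses are not known exactly. Their poses are not given: they have to be found in the camera images.
- desk_shelf: fixed white shelf on four dark legs, 560 mm wide (y), 220 mm deep; x from front edge to back. Origin on the desk under the middle of its front edge. Board underside 310 mm, top 328 mm above the desk. Boxes under it start 90 mm behind the edge. The recorder on it leaves no room for a vertical gripper at the folded arm's end: come from the front, fingers tilted 40 to 45 degrees forward and down
- hanger (a joint): angle of the hanger arm about its upright stem, which hangs from a clamp on the shelf, 45 mm behind the front edge at shelf y = -90 mm. 0 = straight out in front of the shelf (shelf -x), against its stop; grows as the arm folds towards shelf +y; starts between 1.34 and 1.42 rad, far stop 1.5. Light friction (0.2 N m); stays where it is left
- hanger_bar (a point): hanger arm: level round bar, 16 mm thick, axis 200 mm above the desk. Origin on the stem's axis (stem 20 mm thick) at the bar's axis; the bar runs 200 mm along its own -x; z up. At the end it turns up into a round upright post 16 mm thick (orange cap 17 mm), top 48 mm above the bar's axis. Swung out, its first 45 mm from the stem lie under the shelf; axes turn with it
- recorder_front (a point): middle of the lower front edge of the black video recorder on the shelf: 300 mm wide, 190 mm deep, 40 mm high, its front 9 mm behind the shelf's front edge, its top 370 mm above the desk; axes as desk_shelf
- hanger_tip (a point): centre of the top of the upturned end (orange cap), 200 mm from the stem and 48 mm above the bar's axis; axes as hanger_bar
- headset: rigid black and orange headset, 180 g, standing on the flat undersides of its ear cups. Origin midway between the cups at their underside; y from cup to cup, x across the band, z up. 158 mm wide, 172 mm high; cups 60 (x) x 34 (y) x 72 mm, 86 mm apart. Band 24 mm wide, 8 mm thick, with a grey cushion 13 mm thick, 22 wide, 40 long under its crown: grasp it there across its width
- headset_crown (a point): underside of the cushion under the headband's crown, in its middle: the face that comes to rest on the bar, 152 mm above the headset's origin and 20 mm below the top of the crown; fingertips that reach lower than this touch the bar first; axes as headset
- dome_camera: security dome camera, white round base with a black dome, 110 mm across, 76 mm high; stands on the desk; leave it alone. Origin at the centre of its underside
- mug: blue ceramic mug, 82 mm across, 95 mm high, handle at its +y; leave it alone. Origin at the centre of its underside
- tape_roll: blue roll of tape lying flat, 90 mm across, 24 mm high; leave it alone. Origin at the centre of its underside
- adapter: black power adapter brick, 95 x 50 x 32 mm high; leave it alone. Origin at the centre of its underside
- screwdriver: screwdriver lying on the desk, 170 mm long; leave it alone. Origin at the centre of its underside
- carton: closed cardboard carton 90 x 130 x 70 mm high; leave it alone. Origin at the centre of its underside
- pen_cup: grey pen cup with pens, 76 mm across, 100 mm high (pens to 145 mm); leave it alone. Origin at the centre of its underside
Things that resemble listed ones, but are neither listed nor needed, are in the scene too. What is shaped like the headset but purple is not meant.

How it is judged:
By the outcome, as a careful person would: the job done as asked, in the order asked, and still so for the second after the job is handed in, with the robot touching nothing.
It also fails if it takes over 54 s, if anything falls off the work surface, if the arm or the gripper's body presses on something with over 40 N, if the wrist force passes 120 N, or if a joint passes its speed limit or range.

## Working session

There is one attempt and no reset: what is moved stays moved. The work goes in short steps, Python scripts to look and compute and a tool call to move; the robot and the scene stay as the last step left them, time stands still between calls to the robot, and variables do not carry over. Pictures are saved under pics/ and viewed, at most 10 in all, crops included, and the job is handed in when it is done.

Besides the shell and the picture viewer there is one more tool, called after "Request:" as a command line: name --argument value ..., lists and objects as JSON in quotes. carry_out: Moves the arm, as the interface text tells. Its arguments: {"type":"object","properties":{"steps":{"type":"array","items":{"type":"array"}}},"required":["steps"]}

```bash
mkdir -p pics; cat > h.py <<'E'
import numpy as np, cv2, pickle
from scipy.spatial.transform import Rotation as Ro
def snap(robot,name,fn):
    s=robot.snapshot(name); pickle.dump(s,open(f'{fn}.pkl','wb')); cv2.imwrite(f'pics/{fn}.png',s['image'][:,:,::-1]); return s
def load(fn): return pickle.load(open(f'{fn}.pkl','rb'))
def world(s,pts,z=None):
    "pixel -> world with depth (z None) or on plane z"
    pts=np.array(pts,float).reshape(-1,2)
    n=cv2.undistortPoints(pts.reshape(-1,1,2),s['mtx'],s['D']).reshape(-1,2)
    ray=np.c_[n,np.ones(len(n))]
    R,t=np.array(s['R']),np.array(s['t']).reshape(3); c=-R.T@t
    d=ray@R
    if z is None: k=np.array([s['z_map'][int(round(v)),int(round(u))] for u,v in pts])
    else: k=(z-c[2])/d[:,2]
    return c+d*k[:,None]
def cloud(s):
    v,u=np.mgrid[0:480,0:640]; p=np.c_[u.ravel(),v.ravel()]
    return world(s,p).reshape(480,640,3)
def proj(s,P):
    R,t=np.array(s['R']),np.array(s['t']).reshape(3)
    return cv2.projectPoints(np.array(P,float).reshape(-1,1,3),cv2.Rodrigues(R)[0],t,s['mtx'],s['D'])[0].reshape(-1,2)
E
python3 - <<'E'
from bench import robot
from h import *
a=snap(robot,'scene','s0'); b=snap(robot,'top','t0')
for s in(a,b): print(-np.array(s['R']).T@np.array(s['t']).reshape(3), np.array(s['R'])[2])
print(robot.get_obs(), robot.hold_point_z)
E
```

```text
[-0.17313398 -0.84244424  1.83360394] [ 0.34844323  0.47644426 -0.80721012]
[0.18854982 0.11335059 1.74623461] [ 0.21122994 -0.00593892 -0.97741836]
{'time': 0.1, 'joint_positions': array([-1.38211228e+00,  8.78831843e-02,  1.37206635e+00, -2.88056841e-05,
        1.68364102e+00, -1.03084954e-01]), 'qvel': array([ 3.61086969e-04, -2.37687298e-03, -4.31032095e-03,  8.33288287e-04,
        1.63807847e-05, -1.13026135e-04]), 'joint_torque': array([ 1.33107416e-03, -3.41250801e+01, -3.03302336e+01,  7.20529351e-02,
        3.04063875e-02, -9.42688325e-05]), 'tool_pos': array([ 0.1580965 , -0.52622034,  0.18153881]), 'ee_rot': array([-3.13960241e+00, -1.77112052e-04,  2.91765608e-01]), 'wrist_force': array([ 0.28891703, -0.41362487, -0.13668457]), 'wrist_torque': array([-0.01886606, -0.08870357, -0.02246526]), 'finger_force': 0.0, 'width': 0.0940673111102699} 0.0188
```

View pics/s0.png

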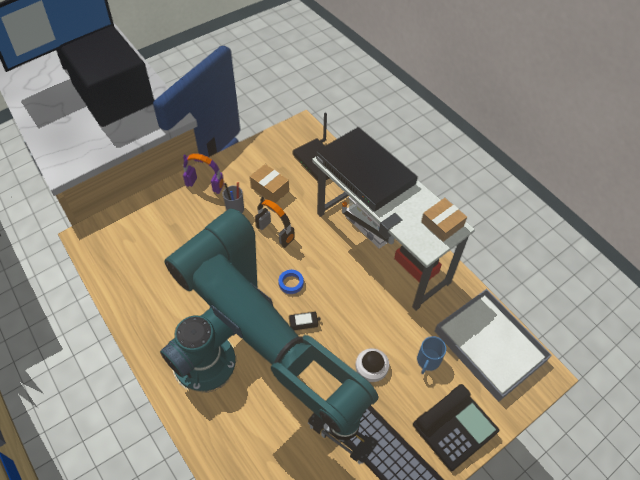

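View pics/t0.png

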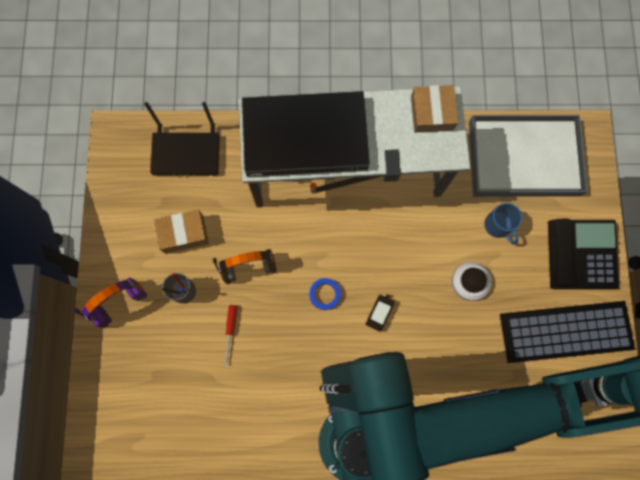

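The scene view shows the orange headset at (275,222), its purple double at (203,172), and the orange cap just under the shelf at (345,204). In the top view the headset is at (247,262), the cap at (315,187), the shelf front edge runs from (243,178) to (468,168), and the clamp is at (392,165).

```bash
python3 - <<'E'
from h import *
for fn in('t0','s0'):
    s=load(fn); C=cloud(s); im=s['image'].astype(int); hsv=cv2.cvtColor(s['image'],cv2.COLOR_RGB2HSV)
    z=C[...,2]
    # shelf top white
    m=(abs(z-.328)<.008)&(hsv[...,1]<60)&(hsv[...,2]>120)
    n,l,st,_=cv2.connectedComponentsWithStats(m.astype(np.uint8)); k=1+np.argmax(st[1:,4]); P=C[l==k]
    r=cv2.minAreaRect(P[:,:2].astype(np.float32)); print(fn,'shelf',r,cv2.boxPoints(r).round(4).tolist(),np.median(P[:,2]))
    # orange
    o=(hsv[...,0]<16)&(hsv[...,1]>190)&(hsv[...,2]>120)
    n,l,st,ce=cv2.connectedComponentsWithStats(o.astype(np.uint8))
    for i in range(1,n):
        if st[i,4]>=8:
            P=C[l==i]; print('orange',ce[i].round(1),st[i,4],np.median(P,0).round(4),P.min(0).round(3),P.max(0).round(3))
            if st[i,4]>100:
                top=P[P[:,2]>P[:,2].max()-.012]; print('  crown',top.mean(0).round(4),cv2.minAreaRect(P[:,:2].astype(np.float32)))
s=load('t0')
a=cv2.resize(s['image'][160:210,230:430],None,fx=4,fy=4,interpolation=cv2.INTER_CUBIC)
b=cv2.resize(s['image'][235:295,200:300],None,fx=6,fy=6,interpolation=cv2.INTER_CUBIC)
c=np.zeros((570,800,3),np.uint8); c[:200]=a; c[205:565,:600]=b
cv2.imwrite('pics/crop1.png',c[:,:,::-1])
E
```

```text
t0 shelf ((0.7676587104797363, 0.017063826322555542), (0.2227383255958557, 0.5599699020385742), 3.3470284938812256) [[0.6401000022888184, 0.29010000824928284], [0.6728000044822693, -0.2689000070095062], [0.8952000141143799, -0.25589999556541443], [0.862500011920929, 0.30309998989105225]] 0.3290854719273618
orange [241.9 258.5] 322 [0.4814 0.3043 0.1686] [0.189 0.113 0.004] [0.5   0.351 1.746]
  crown [0.1885 0.1134 1.7462] ((0.36256304383277893, 0.20252427458763123), (0.38056039810180664, 0.09002238512039185), 40.441829681396484)
orange [100.6 296.6] 340 [0.3821 0.668  0.1695] [ 0.189  0.113 -0.008] [0.433 0.771 1.746]
  crown [0.1885 0.1134 1.7462] ((0.3175376057624817, 0.43361231684684753), (0.6854917407035828, 0.08320322632789612), 74.98308563232422)
orange [229.9 318.7] 157 [0.3344 0.3511 0.0258] [0.295 0.341 0.015] [0.374 0.362 0.044]
  crown [0.3326 0.348  0.0355] ((0.33451008796691895, 0.35124391317367554), (0.016979873180389404, 0.08025339990854263), 83.83551025390625)
s0 shelf ((0.7702850699424744, 0.014707088470458984), (0.22738221287727356, 0.5644945502281189), 3.446563959121704) [[0.6398000121116638, 0.2896000146865845], [0.673799991607666, -0.27390000224113464], [0.9006999731063843, -0.26019999384880066], [0.8668000102043152, 0.30329999327659607]] 0.32784532412753653
orange [199.7 157.6] 118 [0.3885 0.664  0.1663] [-0.173 -0.842 -0.117] [0.506 0.914 1.834]
  crown [-0.1731 -0.8424  1.8336] ((0.16852281987667084, 0.034865379333496094), (1.8811928033828735, 0.08197155594825745), 71.2172622680664)
orange [273.9 206.9] 143 [0.4868 0.2935 0.1671] [ 0.462  0.255 -0.001] [0.573 0.415 0.185]
  crown [0.481  0.2969 0.177 ] ((0.5070900321006775, 0.3439754247665405), (0.17793779075145721, 0.07214474678039551), 61.57133865356445)
orange [344.2 203.4] 14 [0.6595 0.1155 0.2462] [0.652 0.105 0.241] [0.669 0.121 0.252]
```

View pics/crop1.png

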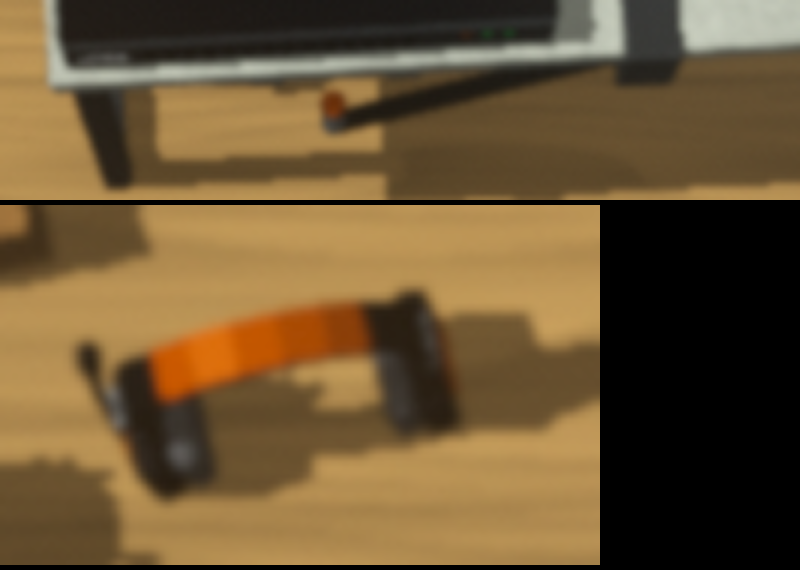

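Shelf yaw is 3.35°, which predicts the tip at (0.657, 0.117). The measured tip is (0.660, 0.116, 0.246), so the two agree. The interface gives no direct tilt command, so in free space, away from everything, I'll test what an out-of-reach command does to the orientation.

Request:
carry_out --steps '[[[0,0,-0.06],0,-1],[[0,0,-0.12],0,-1],[[0,0.06,-0.12],0,-1],[[0,0.12,-0.12],0,-1],[[0,0.18,-0.12],0,-1],[[0,0.24,-0.12],0,-1],[[0,0.3,-0.12],0,-1],[[0,0.36,-0.12],0,-1],[[0,0.42,-0.12],0,-1],[[0,0.48,-0.12],0,-1]]'

```text
time: 1.35
tool_pos: [0.2404, -0.8003, 0.2358]
ee_rot: [3.087, 0.0, 0.292]
wrist_force: [0.6, -0.2, -0.5]
width: 0.0939
finger_force: 0.0
```

Out-of-reach commands do tilt the tool a little. I'll check whether that tilt accumulates.

Request:
carry_out --steps '[[[0,0.06,0],0,-1],[[0,0.12,0],0,-1],[[0,0.12,0],0,-1],[[0,0.12,0],0,-1]]'

```text
time: 1.85
tool_pos: [0.2517, -0.8381, 0.2001]
ee_rot: [3.034, 0.0, 0.292]
wrist_force: [0.2, 0.2, 1.3]
width: 0.0942
finger_force: 0.0
```

```bash
python3 - <<'E'
from bench import robot
o=robot.get_obs(); print(o['time'],o['joint_positions'],o['tool_pos'],o['ee_rot'])
E
```

```text
1.85 [-1.34680777  0.85331421  0.27379631  0.00762218  1.90681064 -0.06494235] [ 0.25173496 -0.8380978   0.20005024] [3.03369097e+00 1.05007148e-04 2.91826261e-01]
```

Request:
carry_out --steps '[[[0,0,-0.06],0,-1],[[0,0,-0.12],0,-1],[[0,0,-0.18],0,-1],[[0,0,-0.24],0,-1]]'

```text
time: 2.35
tool_pos: [0.228, -0.7589, 0.3584]
ee_rot: [2.99, 0.0, 0.292]
wrist_force: [0.1, 0.2, 0.0]
width: 0.094
finger_force: 0.0
```

```bash
python3 - <<'E'
from bench import robot
o=robot.get_obs(); print(o['time'],o['joint_positions'],o['tool_pos'],o['ee_rot'])
E
```

```text
2.35 [-1.35576883  0.65455819  0.27380075  0.01285386  2.0621069  -0.06992611] [ 0.22801265 -0.75889328  0.35837393] [2.99007918e+00 2.55279603e-04 2.91856549e-01]
```

Tilt accumulates at joint limits, because each call starts from the clipped pose. So I can get the 45° by over-extending along the right azimuth, above the shelf. I'll fit a small arm model to plan that.

```bash
cat >> h.py <<'E'
def stat(robot):
    o=robot.get_obs(); R=Ro.from_euler('xyz',o['ee_rot']).as_matrix()
    print('t',round(o['time'],2),'q',o['joint_positions'].round(3),'pos',o['tool_pos'].round(4),'x',R[:,0].round(3),'y',R[:,1].round(3),'z',R[:,2].round(3),
      'tilt',np.degrees(np.arccos(-R[2,2])).round(1),'az',np.degrees(np.arctan2(R[1,2],R[0,2])).round(1),'F',o['wrist_force'].round(1),'w',round(o['width'],4),round(o['finger_force'],1))
    return o,R
def goto(robot,*Ps):
    o,R=stat(robot)
    for P in Ps: print('shift to',P,(R.T@(np.array(P)-o['tool_pos'])).round(4))
E
python3 - <<'E'
from bench import robot
from h import *
from scipy.optimize import least_squares
Q=[[.0879,1.372,1.6836],[.8079,.2738,2.005],[.8533,.2738,1.9068],[.65456,.2738,2.0621]]
X=[[.1581,-.5262,.1815],[.2404,-.8003,.2358],[.2517,-.8381,.2001],[.2280,-.7589,.3584]]
Q=np.array(Q);X=np.array(X);r=np.hypot(X[:,0],X[:,1])
def f(p):
    a,h,L1,L2,L3=p;c=np.cumsum(Q,1)
    return np.r_[a+L1*np.sin(c[:,0])+L2*np.sin(c[:,1])+L3*np.sin(c[:,2])-r, h+L1*np.cos(c[:,0])+L2*np.cos(c[:,1])+L3*np.cos(c[:,2])-X[:,2]]
s=least_squares(f,[0,.3,.4,.4,.25]);print(s.x.round(4),s.fun.round(4))
goto(robot,[.45,-.35,.5],[.66,.18,.5],[.8,.22,.6])
t=load('t0'); print('cap',world(t,[[313.25,185.75]],.248))
C=cloud(t)
# headset cups/band points
m=(C[...,0]>.38)&(C[...,0]<.58)&(C[...,1]>.18)&(C[...,1]<.42)
for lo,hi in((.155,.18),(.165,.18),(.03,.09)):
    P=C[m&(C[...,2]>lo)&(C[...,2]<hi)]; c,sz,a=cv2.minAreaRect(P[:,:2].astype(np.float32)); print(lo,len(P),P.mean(0).round(4),P.min(0).round(3),P.max(0).round(3),np.round(c,4),np.round(sz,4),a)
E
```

```text
[-0.0242  0.2735  0.4724  0.5391  0.6199] [ 0.0024 -0.0085  0.0102 -0.0041  0.0024 -0.0015 -0.0009  0.    ]
t 2.35 q [-1.356  0.655  0.274  0.013  2.062 -0.07 ] pos [ 0.228  -0.7589  0.3584] x [ 0.958  0.288 -0.   ] y [ 0.284 -0.947  0.151] z [ 0.043 -0.145 -0.989] tilt 8.7 az -73.4 F [0.1 0.2 0. ] w 0.094 0.0
shift to [0.45, -0.35, 0.5] [ 0.3302 -0.3026 -0.1896]
shift to [0.66, 0.18, 0.5] [ 0.6838 -0.7446 -0.2571]
shift to [0.8, 0.22, 0.6] [ 0.8294 -0.7276 -0.3557]
cap [[0.65602972 0.11558568 0.248     ]]
0.155 345 [0.4813 0.3027 0.1676] [0.46  0.252 0.155] [0.503 0.353 0.179] [0.4817 0.3029] [0.026  0.1031] 13.645779609680176
0.165 236 [0.4814 0.3042 0.1708] [0.461 0.262 0.165] [0.502 0.346 0.179] [0.4812 0.3053] [0.0259 0.0848] 13.494681358337402
0.03 353 [0.4696 0.3001 0.0654] [0.435 0.224 0.03 ] [0.527 0.386 0.088] [0.4796 0.3052] [0.0607 0.1614] 14.927669525146484
```

Request:
carry_out --steps '[[[0.04,-0.035,-0.02],0,-1],[[0.08,-0.07,-0.045],0,-1],[[0.12,-0.11,-0.07],0,-1],[[0.16,-0.145,-0.09],0,-1],[[0.2,-0.18,-0.115],0,-1],[[0.24,-0.22,-0.14],0,-1],[[0.28,-0.26,-0.16],0,-1],[[0.33,-0.3,-0.19],0,-1],[[0.36,-0.35,-0.2],0,-1],[[0.4,-0.4,-0.21],0,-1]]'

```text
time: 3.6
tool_pos: [0.486, -0.2403, 0.506]
ee_rot: [2.99, -0.004, 0.291]
wrist_force: [0.5, 0.0, -0.1]
width: 0.0936
finger_force: 0.0
```

```bash
python3 - <<'E'
from bench import robot
from h import *
goto(robot,[.66,.18,.55],[.8,.22,.6])
E
```

```text
t 3.6 q [-0.491  0.168  0.623 -0.133  2.237  0.7  ] pos [ 0.486  -0.2403  0.506 ] x [0.958 0.287 0.004] y [ 0.284 -0.947  0.151] z [ 0.047 -0.144 -0.989] tilt 8.7 az -72.0 F [ 0.5  0.  -0.1] w 0.0936 0.0
shift to [0.66, 0.18, 0.55] [ 0.2876 -0.342  -0.0957]
shift to [0.8, 0.22, 0.6] [ 0.4333 -0.3326 -0.1444]
```

Request:
carry_out --steps '[[[0.04,-0.045,-0.012],0,-1],[[0.08,-0.09,-0.025],0,-1],[[0.12,-0.135,-0.04],0,-1],[[0.16,-0.18,-0.05],0,-1],[[0.2,-0.225,-0.065],0,-1],[[0.24,-0.27,-0.08],0,-1],[[0.28,-0.31,-0.09],0,-1],[[0.32,-0.345,-0.1],0,-1],[[0.38,-0.35,-0.12],0,-1],[[0.44,-0.36,-0.14],0,-1]]'

```text
time: 4.85
tool_pos: [0.6382, 0.1662, 0.46]
ee_rot: [2.989, -0.042, 0.298]
wrist_force: [-0.5, 0.5, 0.1]
width: 0.0942
finger_force: 0.0
```

Request:
carry_out --steps '[[[0.3,0,0],0,-1]]'

```text
time: 4.97
tool_pos: [0.6726, 0.1751, 0.4368]
ee_rot: [2.986, -0.071, 0.302]
wrist_force: [0.2, 0.5, 0.7]
width: 0.0938
finger_force: 0.0
```

Request:
carry_out --steps '[[[0.3,0,0],0,-1],[[0.3,0,0],0,-1]]'

```text
time: 5.22
tool_pos: [0.7296, 0.1893, 0.3881]
ee_rot: [2.982, -0.106, 0.307]
wrist_force: [0.3, 0.0, 0.2]
width: 0.0939
finger_force: 0.0
```

```bash
python3 - <<'E'
from bench import robot
from h import *
goto(robot)
E
```

```text
t 5.22 q [ 0.255  0.617  0.274 -0.181  2.129  1.422] pos [0.7296 0.1893 0.3881] x [0.948 0.3   0.106] y [ 0.282 -0.946  0.158] z [ 0.148 -0.12  -0.982] tilt 11.0 az -39.0 F [0.3 0.  0.2] w 0.0939 0.0
```

Request:
carry_out --steps '[[[0,0,-0.06],0,-1],[[0,0,-0.12],0,-1]]'

```text
time: 5.48
tool_pos: [0.6788, 0.1887, 0.4545]
ee_rot: [2.979, -0.138, 0.312]
wrist_force: [0.0, 0.7, 3.0]
width: 0.0943
finger_force: 0.0
```

Request:
carry_out --steps '[[[0.3,0,-0.2],0,-1]]'

```text
time: 5.6
tool_pos: [0.6883, 0.1959, 0.463]
ee_rot: [2.974, -0.185, 0.319]
wrist_force: [0.7, 0.0, 0.8]
width: 0.0939
finger_force: 0.0
```

Request:
carry_out --steps '[[[0.3,0,-0.2],0,-1]]'

```text
time: 5.72
tool_pos: [0.6997, 0.2036, 0.4652]
ee_rot: [2.97, -0.219, 0.327]
wrist_force: [0.3, 0.3, -0.0]
width: 0.0939
finger_force: 0.0
```

Request:
carry_out --steps '[[[0.6,0,-0.4],0,-1],[[0.6,0,-0.4],0,-1],[[0.6,0,-0.4],0,-1]]'

```text
time: 6.1
tool_pos: [0.7091, 0.2172, 0.4729]
ee_rot: [2.965, -0.266, 0.336]
wrist_force: [0.5, -1.0, -0.4]
width: 0.094
finger_force: 0.0
```

```bash
python3 - <<'E'
from bench import robot
from h import *
goto(robot)
E
```

```text
t 6.1 q [ 0.305  0.509  0.275 -0.192  2.079  1.446] pos [0.7091 0.2172 0.4729] x [0.911 0.318 0.263] y [ 0.281 -0.945  0.169] z [ 0.302 -0.08  -0.95 ] tilt 18.2 az -14.8 F [ 0.5 -1.  -0.4] w 0.094 0.0
```

Request:
carry_out --steps '[[[0.3,0,-0.15],0,-1]]'

```text
time: 6.22
tool_pos: [0.7213, 0.2241, 0.4776]
ee_rot: [2.961, -0.306, 0.343]
wrist_force: [0.3, -0.7, -0.5]
width: 0.0937
finger_force: 0.0
```

Request:
carry_out --steps '[[[0.3,0,-0.15],0,-1]]'

```text
time: 6.35
tool_pos: [0.732, 0.231, 0.4849]
ee_rot: [2.956, -0.347, 0.352]
wrist_force: [-0.1, -0.2, -0.6]
width: 0.0941
finger_force: 0.0
```

Request:
carry_out --steps '[[[0.3,0,-0.15],0,-1]]'

```text
time: 6.48
tool_pos: [0.7409, 0.2377, 0.4947]
ee_rot: [2.951, -0.39, 0.36]
wrist_force: [0.4, 0.6, -1.2]
width: 0.094
finger_force: 0.0
```

Request:
carry_out --steps '[[[0.3,0,-0.12],0,-1]]'

```text
time: 6.6
tool_pos: [0.7519, 0.2445, 0.5037]
ee_rot: [2.945, -0.433, 0.369]
wrist_force: [0.5, 0.1, -0.6]
width: 0.094
finger_force: 0.0
```

Request:
carry_out --steps '[[[0.3,0,-0.12],0,-1]]'

```text
time: 6.72
tool_pos: [0.7617, 0.2512, 0.5126]
ee_rot: [2.94, -0.474, 0.378]
wrist_force: [0.9, 0.7, -1.3]
width: 0.0942
finger_force: 0.0
```

Request:
carry_out --steps '[[[0.3,0,-0.12],0,-1]]'

```text
time: 6.85
tool_pos: [0.7698, 0.2576, 0.5238]
ee_rot: [2.933, -0.516, 0.388]
wrist_force: [0.0, -0.1, -0.3]
width: 0.0939
finger_force: 0.0
```

Request:
carry_out --steps '[[[0.3,0,-0.1],0,-1]]'

```text
time: 6.98
tool_pos: [0.7788, 0.2642, 0.5354]
ee_rot: [2.926, -0.559, 0.399]
wrist_force: [0.5, 0.4, 0.2]
width: 0.094
finger_force: 0.0
```

Request:
carry_out --steps '[[[0.3,0,-0.1],0,-1]]'

```text
time: 7.1
tool_pos: [0.7864, 0.2704, 0.5475]
ee_rot: [2.918, -0.601, 0.41]
wrist_force: [-0.2, 0.3, 0.2]
width: 0.0941
finger_force: 0.0
```

```bash
python3 - <<'E'
from bench import robot
from h import *
goto(robot)
E
```

```text
t 7.1 q [ 0.347  0.477  0.275 -0.191  1.775  1.478] pos [0.7864 0.2704 0.5475] x [0.757 0.329 0.565] y [ 0.274 -0.944  0.183] z [ 0.594  0.017 -0.804] tilt 36.4 az 1.6 F [-0.2  0.3  0.2] w 0.0941 0.0
```

Request:
carry_out --steps '[[[0.3,0,-0.1],0,-1]]'

```text
time: 7.22
tool_pos: [0.7922, 0.2765, 0.5617]
ee_rot: [2.91, -0.643, 0.422]
wrist_force: [-0.1, 0.1, 1.2]
width: 0.0939
finger_force: 0.0
```

Request:
carry_out --steps '[[[0.3,0,-0.1],0,-1]]'

```text
time: 7.35
tool_pos: [0.7962, 0.2823, 0.5776]
ee_rot: [2.9, -0.685, 0.435]
wrist_force: [-0.4, -0.7, -0.2]
width: 0.0938
finger_force: 0.0
```

Request:
carry_out --steps '[[[0.3,0,-0.1],0,-1]]'

```text
time: 7.48
tool_pos: [0.7984, 0.2877, 0.595]
ee_rot: [2.89, -0.727, 0.449]
wrist_force: [-0.1, -0.2, -0.4]
width: 0.0939
finger_force: 0.0
```

Request:
carry_out --steps '[[[0,0,-0.06],0.8,-1],[[0,0,-0.12],1.6,-1],[[0,0,-0.15],1.6,-1],[[0,0,-0.15],1.6,-1]]'

```text
time: 7.98
tool_pos: [0.6826, 0.2725, 0.6853]
ee_rot: [-3.13, -0.786, 0.073]
wrist_force: [1.1, -0.4, -0.7]
width: 0.0939
finger_force: 0.0
```

```bash
python3 - <<'E'
from bench import robot
from h import *
goto(robot,[.52,.11,.5],[.56,.11,.34],[.668,.118,.222])
E
```

```text
t 7.97 q [ 0.419  0.295  0.274 -0.238  1.808  1.763] pos [0.6826 0.2725 0.6853] x [0.705 0.052 0.708] y [ 0.081 -0.997 -0.008] z [ 0.705  0.063 -0.707] tilt 45.0 az 5.1 F [ 1.1 -0.4 -0.7] w 0.0939 0.0
shift to [0.52, 0.11, 0.5] [-0.2541  0.1502  0.006 ]
shift to [0.56, 0.11, 0.34] [-0.3391  0.1548  0.1472]
shift to [0.668, 0.118, 0.222] [-0.3461  0.1566  0.3072]
```

Request:
carry_out --steps '[[[-0.05,0.03,0],0,-1],[[-0.1,0.06,0],0,-1],[[-0.15,0.09,0],0,-1],[[-0.2,0.12,0],0,-1],[[-0.254,0.15,0.006],0,-1],[[-0.28,0.152,0.05],0,-1],[[-0.31,0.154,0.1],0,-1],[[-0.34,0.156,0.15],0,-1],[[-0.346,0.157,0.2],0,-1],[[-0.346,0.157,0.2],0,-1]]'

```text
time: 9.22
tool_pos: [0.5915, 0.1102, 0.285]
ee_rot: [-3.132, -0.766, 0.072]
wrist_force: [-0.2, -0.8, -0.3]
width: 0.0942
finger_force: 0.0
```

```bash
python3 - <<'E'
from bench import robot
from h import *
s=snap(robot,'wrist','w1')
goto(robot,[.671,.1174,.2226])
hsv=cv2.cvtColor(s['image'],cv2.COLOR_RGB2HSV); C=cloud(s)
o=(hsv[...,0]<16)&(hsv[...,1]>180)&(hsv[...,2]>80)
n,l,st,ce=cv2.connectedComponentsWithStats(o.astype(np.uint8))
for i in range(1,n):
    if st[i,4]>60: P=C[l==i];print(ce[i],st[i],np.median(P,0).round(4),np.percentile(P,[2,98],0).round(4).tolist())
print(proj(s,[[.6575,.1162,.248]]))
E
```

```text
t 9.28 q [ 0.093 -0.39   1.782 -0.006  0.975  1.59 ] pos [0.5923 0.1105 0.2903] x [0.713 0.051 0.699] y [ 0.079 -0.997 -0.007] z [ 0.696  0.06  -0.715] tilt 44.3 az 4.9 F [-0.   0.9  1. ] w 0.0941 0.0
shift to [0.671, 0.1174, 0.2226] [ 0.0092 -0.0002  0.1036]
[472.2278481   95.40506329] [467  92  12   8  79] [0.6647 0.0373 0.3572] [[0.6636, 0.0345, 0.3549], [0.6661, 0.0394, 0.3589]]
[442.26160338 194.99578059] [437 178  12  36 237] [ 0.8307 -0.0494  0.0548] [[0.7993, -0.0548, 0.0533], [0.8638, -0.0437, 0.0564]]
[321.0862069  217.52298851] [312 207  19  22 348] [0.6547 0.1163 0.247 ] [[0.6494, 0.1094, 0.2391], [0.6633, 0.1236, 0.2486]]
[498.37691091 233.3231418 ] [ 436  217  115   28 1897] [ 0.7829 -0.1349  0.034 ] [[0.7776, -0.193, 0.0067], [0.7927, -0.0534, 0.0557]]
[210.20676692 430.87593985] [206 412  11  39 266] [0.4999 0.2265 0.0491] [[0.4837, 0.2225, 0.0256], [0.5171, 0.2313, 0.058]]
[[321.53266318 213.65027796]]
```

View pics/w1.png

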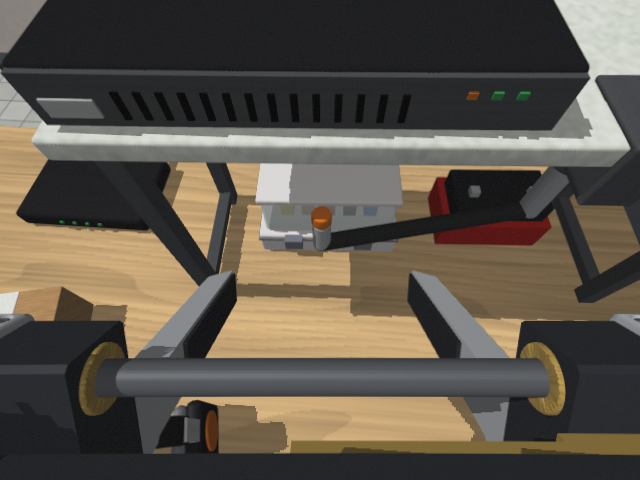

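The cap sits midway between the fingers at (321,217), at about (0.657, 0.1165, 0.248). I'll advance and grip.

Request:
carry_out --steps '[[[0.008,0,0.04],0,-1],[[0.008,0,0.08],0,-1],[[0.008,0,0.102],0,-1],[[0.008,0,0.102],0,0.5],[[0.008,0,0.102],0,1],[[0.008,0,0.102],0,1],[[0.008,0,0.102],0,1],[[0.008,0,0.102],0,1]]'

```text
time: 10.28
tool_pos: [0.6693, 0.1176, 0.2289]
ee_rot: [-3.13, -0.782, 0.071]
wrist_force: [0.5, 0.1, -0.1]
width: 0.0473
finger_force: 0.0
```

```bash
python3 - <<'E'
from bench import robot
from h import *
o,R=stat(robot)
h=o['tool_pos']-.0188*R[:,2]
ex=np.array([np.cos(.0585),np.sin(.0585)]);ey=np.array([-ex[1],ex[0]]);S=np.array([.7067,-.0766])
d=h[:2]-S; a=np.arctan2(d@ey,-d@ex); L=np.hypot(*d); print('hold',h,'ang',a,'L',L)
for t in np.linspace(a,-0.02,9):
    p=S+L*(-ex*np.cos(t)+ey*np.sin(t)); print(round(t,2),p.round(4),(R.T@np.r_[p-h[:2],0]).round(4))
E
```

```text
t 10.28 q [ 0.093 -0.193  1.761 -0.006  0.791  1.59 ] pos [0.6693 0.1176 0.2289] x [0.708 0.05  0.705] y [ 0.079 -0.997 -0.008] z [ 0.702  0.061 -0.709] tilt 44.8 az 5.0 F [ 0.5  0.1 -0.1] w 0.0473 0.0
hold [0.65611017 0.11649548 0.24224281] ang 1.3730615841053317 L 0.19961260849084664
1.37 [0.6561 0.1165] [-0.  0. -0.]
1.2 [0.6234 0.1048] [-0.0237  0.0091 -0.0237]
1.02 [0.5933 0.0876] [-0.0459  0.0238 -0.0459]
0.85 [0.5665 0.0655] [-0.066   0.0438 -0.066 ]
0.68 [0.544  0.0391] [-0.0832  0.0683 -0.0835]
0.5 [0.5264 0.0091] [-0.0972  0.0968 -0.0976]
0.33 [ 0.5143 -0.0234] [-0.1074  0.1283 -0.1081]
0.15 [ 0.508  -0.0575] [-0.1136  0.1618 -0.1147]
-0.02 [ 0.5077 -0.0923] [-0.1156  0.1964 -0.117 ]
```

Request:
carry_out --steps '[[[-0.004,0,0.004],0,1],[[-0.004,0,0.004],0,1],[[-0.004,0,0.004],0,1],[[-0.004,0,0.004],0,1],[[-0.004,0,0.004],0,1],[[-0.004,0,0.004],0,1]]'

```text
time: 11.02
tool_pos: [0.6692, 0.1173, 0.222]
ee_rot: [-3.131, -0.78, 0.071]
wrist_force: [-0.6, -2.2, -1.2]
width: 0.0137
finger_force: 30.0
```

```bash
python3 - <<'E'
from bench import robot
from h import *
s=snap(robot,'wrist','w2')
c=cv2.resize(s['image'][150:350,200:450],None,fx=3,fy=3,interpolation=cv2.INTER_CUBIC)
cv2.imwrite('pics/w2c.png',c[:,:,::-1]); stat(robot)
E
```

```text
t 11.07 q [ 0.093 -0.189  1.77  -0.006  0.78   1.59 ] pos [0.6692 0.1173 0.2221] x [0.709 0.051 0.704] y [ 0.079 -0.997 -0.008] z [ 0.701  0.061 -0.711] tilt 44.7 az 4.9 F [-0.8 -2.3 -0.1] w 0.0131 30.0
```

View pics/w2c.png

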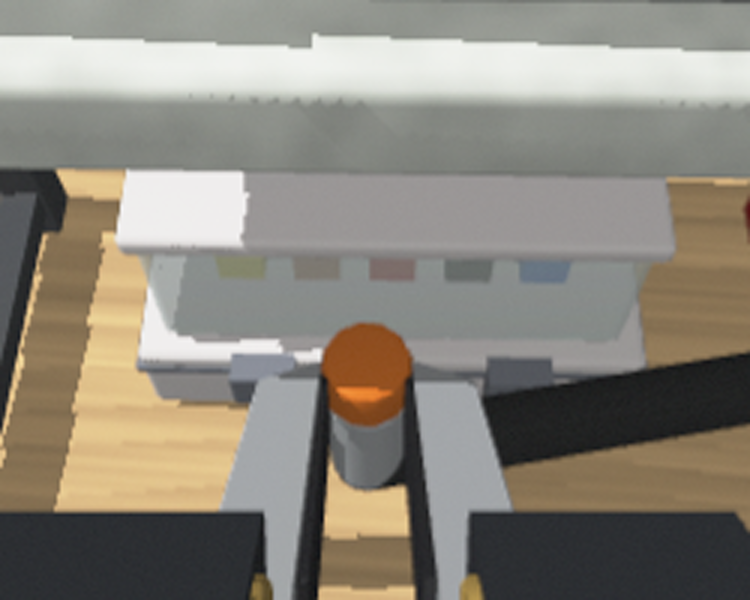

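The grip holds the capped post between the fingertips (cap at (366,370) in the crop). I'll swing it out along the arc.

Request:
carry_out --steps '[[[-0.0237,0.0091,-0.0237],0,1],[[-0.0459,0.0238,-0.0459],0,1],[[-0.066,0.0438,-0.066],0,1],[[-0.0832,0.0683,-0.0835],0,1],[[-0.0972,0.0968,-0.0976],0,1],[[-0.1074,0.1283,-0.1081],0,1],[[-0.1136,0.1618,-0.1147],0,1],[[-0.1155,0.1925,-0.1168],0,1],[[-0.1155,0.1965,-0.117],0,1],[[-0.1155,0.1965,-0.117],0,1]]'

```text
time: 12.32
tool_pos: [0.5212, -0.091, 0.223]
ee_rot: [-3.13, -0.781, 0.071]
wrist_force: [0.1, 0.5, -0.2]
width: 0.0006
finger_force: 0.0
```

```bash
python3 - <<'E'
from bench import robot
from h import *
o,R=stat(robot)
h=o['tool_pos']-.0188*R[:,2]; print(h)
s=snap(robot,'top','t2'); 
w=snap(robot,'wrist','w3')
a=s['image'][140:260,300:460]; a=cv2.resize(a,None,fx=4,fy=4,interpolation=cv2.INTER_CUBIC)
cv2.imwrite('pics/t2c.png',a[:,:,::-1])
E
```

```text
t 12.32 q [-0.616 -0.538  2.008  0.54   1.089  0.77 ] pos [ 0.5212 -0.091   0.223 ] x [0.708 0.05  0.704] y [ 0.079 -0.997 -0.008] z [ 0.702  0.061 -0.71 ] tilt 44.8 az 5.0 F [ 0.1  0.5 -0.2] w 0.0006 0.0
[ 0.5079681  -0.09213744  0.23631569]
```

View pics/w3.png

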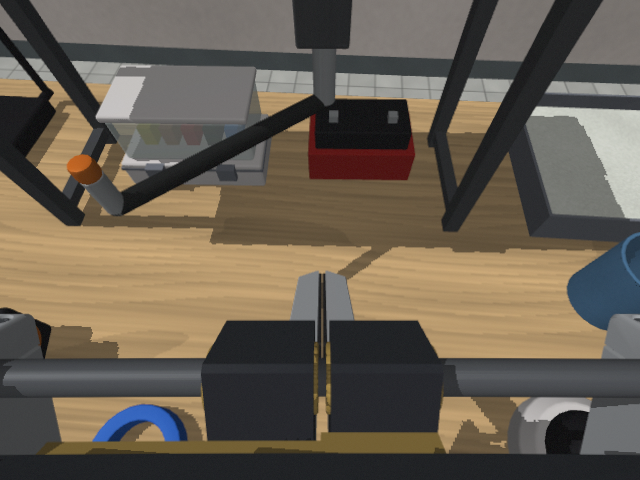

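The cap slipped out partway: it is now at (82,162) in the wrist view, with the arm only partly swung. I'll measure it and regrasp deeper.

```bash
python3 - <<'E'
from h import *
ex=np.array([np.cos(.0585),np.sin(.0585)]);ey=np.array([-ex[1],ex[0]]);S=np.array([.7067,-.0766])
for fn in('w3','t2'):
    s=load(fn);C=cloud(s);hsv=cv2.cvtColor(s['image'],cv2.COLOR_RGB2HSV)
    o=(hsv[...,0]<16)&(hsv[...,1]>180)&(hsv[...,2]>80)&(abs(C[...,2]-.243)<.012)
    P=C[o]; print(fn,len(P),P.mean(0),P.min(0),P.max(0))
    if len(P)>5:
        T=P[P[:,2]>.2445]; c,r=cv2.minEnclosingCircle(T[:,:2].astype(np.float32)); print('top',c,r,len(T))
        d=np.array(c)-S; print('ang',np.arctan2(d@ey,-d@ex),'L',np.hypot(*d))
s=load('w3');C=cloud(s)
# stem
for u,v in((324,70),(324,85),(320,95)): print(world(s,[[u,v]]))
o=(C[...,2]>.225)&(C[...,2]<.29)&(C[...,0]>.68)&(C[...,0]<.73)&(C[...,1]>-.1)&(C[...,1]<-.05)
P=C[o];print('stem',len(P),P.mean(0),P.min(0),P.max(0))
E
```

```text
w3 634 [0.57156239 0.06914072 0.24472889] [0.5655827  0.06219677 0.2346351 ] [0.58202973 0.07879628 0.24890171]
top (0.574514627456665, 0.07069876044988632) 0.008638307452201843 415
ang 0.8979215597812389 L 0.19791386395220836
t2 30 [0.57344804 0.07140856 0.24835776] [0.56696796 0.06529278 0.24122251] [0.58098106 0.07822113 0.25459474]
top (0.5732983350753784, 0.07092413306236267) 0.00806680228561163 26
ang 0.8941270477634234 L 0.19889538466355297
[[ 0.6996915  -0.07774941  0.234626  ]]
[[ 0.69799112 -0.07784453  0.22174483]]
[[ 0.69992454 -0.0740667   0.21003273]]
stem 720 [ 0.7008858  -0.077337    0.23925676] [ 0.69756718 -0.08662744  0.22501888] [ 0.70889263 -0.0669582   0.25347708]
```

View pics/t2c.png

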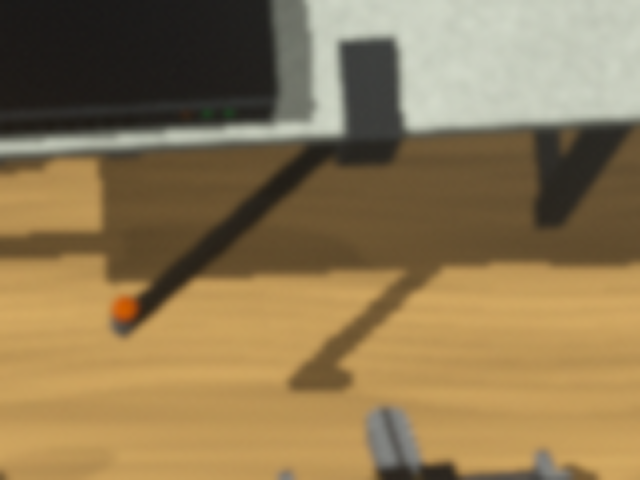

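Request:
carry_out --steps '[[[0.02,-0.05,-0.02],0,-0.2],[[0.04,-0.1,-0.036],0,-0.2],[[0.056,-0.157,-0.036],0,-0.2],[[0.056,-0.157,-0.036],0,-0.2],[[0.056,-0.157,-0.036],0,-0.2],[[0.056,-0.157,0],0,-0.2],[[0.056,-0.157,0.03],0,-0.2],[[0.056,-0.157,0.0636],0,-0.2],[[0.056,-0.157,0.0636],0,-0.2]]'

```text
time: 13.55
tool_pos: [0.592, 0.0687, 0.213]
ee_rot: [-3.129, -0.773, 0.065]
wrist_force: [-0.2, 0.1, -0.8]
width: 0.0561
finger_force: 0.0
```

```bash
python3 - <<'E'
from bench import robot
from h import *
goto(robot,[.593,.0725,.2185])
E
```

```text
t 13.55 q [-0.028 -0.393  1.936  0.105  0.831  1.433] pos [0.592  0.0687 0.213 ] x [0.714 0.047 0.698] y [ 0.073 -0.997 -0.009] z [ 0.696  0.058 -0.716] tilt 44.3 az 4.7 F [-0.2  0.1 -0.8] w 0.0561 0.0
shift to [0.593, 0.0725, 0.2185] [ 0.0047 -0.0038 -0.003 ]
```

Request:
carry_out --steps '[[[0,0,0],0,0.4],[[0,0,0],0,0.4]]'

```text
time: 13.8
tool_pos: [0.5931, 0.0709, 0.2202]
ee_rot: [-3.131, -0.784, 0.069]
wrist_force: [0.4, 0.3, 0.2]
width: 0.0399
finger_force: 0.0
```

Settled within 2 mm of the target, so I'll close.

Request:
carry_out --steps '[[[-0.001,-0.001,0.001],0,1],[[-0.001,-0.001,0.001],0,1],[[-0.001,-0.001,0.001],0,1],[[-0.001,-0.001,0.001],0,1],[[-0.001,-0.001,0.001],0,1]]'

```text
time: 14.42
tool_pos: [0.593, 0.073, 0.2173]
ee_rot: [-3.131, -0.782, 0.071]
wrist_force: [-0.2, -0.2, 1.1]
width: 0.0158
finger_force: 30.0
```

```bash
python3 - <<'E'
from bench import robot
from h import *
o,R=stat(robot)
p0=np.array([.5740,.0708]) 
ex=np.array([np.cos(.0585),np.sin(.0585)]);ey=np.array([-ex[1],ex[0]]);S=np.array([.7070,-.0768])
d=p0-S;a=np.arctan2(d@ey,-d@ex);L=np.hypot(*d);print(a,L)
for t in np.linspace(a,0,15)[1:]:
    p=S+L*(-ex*np.cos(t)+ey*np.sin(t)); print(round(t,2),(R.T@np.r_[p-p0,0]).round(4))
E
```

```text
t 14.43 q [-0.019 -0.396  1.934  0.102  0.826  1.437] pos [0.593  0.073  0.2173] x [0.708 0.051 0.705] y [ 0.079 -0.997 -0.008] z [ 0.702  0.061 -0.709] tilt 44.8 az 5.0 F [-0.2 -0.2  1.1] w 0.0158 30.0
0.8958826467035232 0.19868256088544864
0.83 [-0.0069  0.0081 -0.007 ]
0.77 [-0.0135  0.0167 -0.0136]
0.7 [-0.0196  0.026  -0.0198]
0.64 [-0.0253  0.0358 -0.0255]
0.58 [-0.0306  0.046  -0.0309]
0.51 [-0.0353  0.0568 -0.0357]
0.45 [-0.0396  0.0679 -0.0401]
0.38 [-0.0434  0.0794 -0.0439]
0.32 [-0.0466  0.0913 -0.0473]
0.26 [-0.0492  0.1034 -0.05  ]
0.19 [-0.0514  0.1157 -0.0523]
0.13 [-0.0529  0.1282 -0.054 ]
0.06 [-0.0539  0.1409 -0.0551]
0.0 [-0.0543  0.1536 -0.0556]
```

Width 15.8 mm matches the 16 mm post, so the grip is good. I'll swing slowly.

Request:
carry_out --steps '[[[-0.0069,0.0081,-0.007],0,1],[[-0.0135,0.0167,-0.0136],0,1],[[-0.0196,0.026,-0.0198],0,1],[[-0.0253,0.0358,-0.0255],0,1],[[-0.0306,0.046,-0.0309],0,1],[[-0.0353,0.0568,-0.0357],0,1],[[-0.0396,0.0679,-0.0401],0,1],[[-0.0434,0.0794,-0.0439],0,1],[[-0.0466,0.0913,-0.0473],0,1],[[-0.0492,0.1034,-0.05],0,1]]'

```text
time: 15.68
tool_pos: [0.5283, -0.032, 0.2164]
ee_rot: [-3.123, -0.777, 0.073]
wrist_force: [-15.2, 6.3, 6.8]
width: 0.015
finger_force: 30.0
```

Request:
carry_out --steps '[[[-0.0022,0.0123,-0.0023],0,1],[[-0.0037,0.0248,-0.004],0,1],[[-0.0047,0.0375,-0.0051],0,1],[[-0.005,0.05,-0.0056],0,1],[[-0.005,0.053,-0.0056],0,1],[[-0.005,0.053,-0.0056],0,1]]'

```text
time: 16.42
tool_pos: [0.5262, -0.087, 0.2165]
ee_rot: [-3.125, -0.779, 0.071]
wrist_force: [-7.5, 3.5, 4.6]
width: 0.0157
finger_force: 30.1
```

Request:
carry_out --steps '[[[0,0.004,0],0,1],[[0,0.008,0],0,1],[[0,0.008,0],0,1]]'

```text
time: 16.8
tool_pos: [0.5262, -0.087, 0.2164]
ee_rot: [-3.107, -0.778, 0.07]
wrist_force: [-12.3, 21.3, 9.2]
width: 0.0157
finger_force: 30.1
```

At the stop: force rises with no motion. I'll relax, release, and retreat along the tool axis.

Request:
carry_out --steps '[[[0,-0.006,0],0,1],[[0,-0.006,0],0,-0.5],[[0,-0.006,0],0,-0.5],[[0,-0.006,0],0,-0.5],[[0,-0.006,0],0,-0.5],[[0,-0.006,0],0,-0.5],[[0,-0.006,-0.04],0,-0.5],[[0,-0.006,-0.09],0,-0.5],[[0,-0.006,-0.14],0,-0.5]]'

```text
time: 17.92
tool_pos: [0.4287, -0.099, 0.3172]
ee_rot: [-3.131, -0.781, 0.073]
wrist_force: [0.0, -1.0, -0.0]
width: 0.0702
finger_force: 0.0
```

```bash
python3 - <<'E'
from bench import robot
from h import *
goto(robot,[.34,.03,.38],[.28,.025,.4])
s=snap(robot,'wrist','w4');C=cloud(s);hsv=cv2.cvtColor(s['image'],cv2.COLOR_RGB2HSV)
o=(hsv[...,0]<16)&(hsv[...,1]>180)&(hsv[...,2]>80)&(abs(C[...,2]-.243)<.012)
P=C[o];T=P[P[:,2]>.2445]; c,r=cv2.minEnclosingCircle(T[:,:2].astype(np.float32)); print('top',c,r,len(T),T[:,2].max())
ex=np.array([np.cos(.0585),np.sin(.0585)]);ey=np.array([-ex[1],ex[0]]);S=np.array([.7070,-.0768])
d=np.array(c)-S; print('ang',np.arctan2(d@ey,-d@ex),'L',np.hypot(*d))
E
```

```text
t 17.93 q [-0.909 -0.737  1.917  0.635  1.488  0.688] pos [ 0.4287 -0.099   0.3172] x [0.708 0.052 0.704] y [ 0.08  -0.997 -0.007] z [ 0.701  0.062 -0.71 ] tilt 44.7 az 5.0 F [ 0. -1. -0.] w 0.0702 0.0
shift to [0.34, 0.03, 0.38] [-0.0119 -0.1362 -0.0989]
shift to [0.28, 0.025, 0.4] [-0.0406 -0.1362 -0.1554]
top (0.5085482597351074, -0.08856958150863647) 0.00848894938826561 230 0.24937765593255307
ang -0.0007376333044282294 L 0.19880044331704294
```

The arm is measured at angle 0. Now I'll untilt using the near-limit trick: pull along tool −x in the plane of the tilt.

Request:
carry_out --steps '[[[0,-0.05,0],0,-0.5],[[0,-0.1,0],0,-0.5],[[0,-0.136,0],0,-0.5]]'

```text
time: 18.35
tool_pos: [0.4511, 0.0364, 0.3238]
ee_rot: [-3.13, -0.754, 0.068]
wrist_force: [-0.3, 0.2, -1.1]
width: 0.0707
finger_force: 0.0
```

Request:
carry_out --steps '[[[-0.3,0,0],0,-0.5]]'

```text
time: 18.48
tool_pos: [0.4474, 0.0435, 0.2906]
ee_rot: [-3.132, -0.725, 0.09]
wrist_force: [-0.0, -0.9, 0.2]
width: 0.0705
finger_force: 0.0
```

Request:
carry_out --steps '[[[-0.3,0,0],0,-0.5]]'

```text
time: 18.6
tool_pos: [0.4414, 0.0379, 0.2493]
ee_rot: [-3.131, -0.686, 0.079]
wrist_force: [-0.3, 0.0, -0.8]
width: 0.0705
finger_force: 0.0
```

Request:
carry_out --steps '[[[-0.3,0,0],0,-0.5]]'

```text
time: 18.73
tool_pos: [0.4345, 0.0353, 0.2105]
ee_rot: [-3.13, -0.653, 0.075]
wrist_force: [0.6, -0.3, 0.2]
width: 0.0702
finger_force: 0.0
```

```bash
python3 - <<'E'
from bench import robot
from h import *
stat(robot)
E
```

```text
t 18.73 q [-0.208 -0.755  2.073  0.195  1.2    1.271] pos [0.4345 0.0353 0.2105] x [0.792 0.06  0.607] y [ 0.082 -0.997 -0.009] z [ 0.605  0.057 -0.794] tilt 37.4 az 5.4 F [ 0.6 -0.3  0.2] w 0.0702 0.0
```

Request:
carry_out --steps '[[[-0.21,0,-0.2],0,-0.5]]'

```text
time: 18.85
tool_pos: [0.4175, 0.0331, 0.2124]
ee_rot: [-3.124, -0.598, 0.072]
wrist_force: [0.2, 0.5, 0.0]
width: 0.0707
finger_force: 0.0
```

Request:
carry_out --steps '[[[-0.21,0,-0.18],0,-0.5]]'

```text
time: 18.98
tool_pos: [0.4056, 0.0292, 0.2315]
ee_rot: [-3.126, -0.569, 0.074]
wrist_force: [-0.0, 0.9, 0.5]
width: 0.0698
finger_force: 0.0
```

Request:
carry_out --steps '[[[-0.25,0,-0.14],0,-0.5]]'

```text
time: 19.1
tool_pos: [0.3916, 0.0251, 0.2365]
ee_rot: [-3.126, -0.53, 0.075]
wrist_force: [-0.0, 0.3, -0.5]
width: 0.0703
finger_force: 0.0
```

Request:
carry_out --steps '[[[-0.25,0,-0.14],0,-0.5]]'

```text
time: 19.23
tool_pos: [0.3751, 0.0198, 0.2419]
ee_rot: [-3.122, -0.486, 0.076]
wrist_force: [0.0, 0.4, -0.2]
width: 0.0707
finger_force: 0.0
```

```bash
python3 - <<'E'
from bench import robot
from h import *
stat(robot)
E
```

```text
t 19.23 q [-0.288 -0.755  1.945  0.187  1.501  1.231] pos [0.3751 0.0198 0.2419] x [0.882 0.067 0.467] y [ 0.085 -0.996 -0.017] z [ 0.464  0.055 -0.884] tilt 27.9 az 6.8 F [ 0.   0.4 -0.2] w 0.0707 0.0
```

Request:
carry_out --steps '[[[-0.27,0,-0.12],0,-0.5]]'

```text
time: 19.35
tool_pos: [0.3585, 0.0126, 0.2466]
ee_rot: [-3.117, -0.444, 0.077]
wrist_force: [-0.1, 0.1, 0.1]
width: 0.0705
finger_force: 0.0
```

Request:
carry_out --steps '[[[-0.27,0,-0.11],0,-0.5]]'

```text
time: 19.48
tool_pos: [0.3404, 0.0027, 0.2524]
ee_rot: [-3.109, -0.402, 0.079]
wrist_force: [-0.2, 0.0, 0.1]
width: 0.0704
finger_force: 0.0
```

Request:
carry_out --steps '[[[-0.28,0,-0.1],0,-0.5]]'

```text
time: 19.6
tool_pos: [0.3205, -0.0112, 0.2592]
ee_rot: [-3.099, -0.362, 0.081]
wrist_force: [0.5, -0.6, -1.0]
width: 0.0703
finger_force: 0.0
```

Request:
carry_out --steps '[[[-0.28,0,-0.08],0,-0.5]]'

```text
time: 19.73
tool_pos: [0.2976, -0.0302, 0.2652]
ee_rot: [-3.084, -0.325, 0.084]
wrist_force: [-0.3, -0.1, -0.5]
width: 0.0705
finger_force: 0.0
```

Request:
carry_out --steps '[[[-0.28,0,-0.06],0,-0.5]]'

```text
time: 19.85
tool_pos: [0.2692, -0.055, 0.2693]
ee_rot: [-3.064, -0.293, 0.087]
wrist_force: [0.5, -0.3, -0.4]
width: 0.0707
finger_force: 0.0
```

Request:
carry_out --steps '[[[-0.28,0,-0.05],0,-0.5]]'

```text
time: 19.98
tool_pos: [0.2322, -0.0835, 0.2717]
ee_rot: [-3.043, -0.271, 0.089]
wrist_force: [0.3, -0.5, 0.7]
width: 0.0704
finger_force: 0.0
```

```bash
python3 - <<'E'
from bench import robot
from h import *
stat(robot)
E
```

```text
t 19.98 q [-1.064 -0.756  1.828  0.322  2.03   0.553] pos [ 0.2322 -0.0835  0.2717] x [0.96  0.086 0.268] y [ 0.115 -0.989 -0.095] z [ 0.256  0.122 -0.959] tilt 16.5 az 25.5 F [ 0.3 -0.5  0.7] w 0.0704 0.0
```

Part of that went sideways, because the arm plane is offset 57 mm from the base axis. I'll reposition so the arm plane contains the remaining tilt (az 25°).

```bash
python3 - <<'E'
from bench import robot
from h import *
goto(robot,[.34,.06,.31],[.31,.21,.33])
o=robot.get_obs();R=Ro.from_euler('xyz',o['ee_rot']).as_matrix()
print((R.T@[-.27,-.129,0]).round(3))
E
```

```text
t 19.98 q [-1.064 -0.756  1.828  0.322  2.03   0.553] pos [ 0.2322 -0.0835  0.2717] x [0.96  0.086 0.268] y [ 0.115 -0.989 -0.095] z [ 0.256  0.122 -0.959] tilt 16.5 az 25.5 F [ 0.3 -0.5  0.7] w 0.0704 0.0
shift to [0.34, 0.06, 0.31] [ 0.126  -0.1332  0.0085]
shift to [0.31, 0.21, 0.33] [ 0.1154 -0.2869 -0.    ]
[-0.27   0.097 -0.085]
```

Request:
carry_out --steps '[[[0.05,-0.04,0.003],0,-0.5],[[0.09,-0.08,0.006],0,-0.5],[[0.126,-0.133,0.008],0,-0.5],[[0.126,-0.18,0.008],0,-0.5],[[0.12,-0.235,0],0,-0.5],[[0.115,-0.287,0],0,-0.5],[[0.115,-0.287,0],0,-0.5]]'

```text
time: 20.85
tool_pos: [0.3086, 0.2157, 0.3298]
ee_rot: [-3.041, -0.27, 0.099]
wrist_force: [0.7, -0.8, -0.3]
width: 0.0706
finger_force: 0.0
```

Request:
carry_out --steps '[[[-0.27,0.097,-0.085],0,-0.5]]'

```text
time: 20.98
tool_pos: [0.2548, 0.1857, 0.3264]
ee_rot: [-3.046, -0.261, 0.093]
wrist_force: [0.4, -0.2, -0.2]
width: 0.0705
finger_force: 0.0
```

Request:
carry_out --steps '[[[-0.27,0.097,-0.08],0,-0.5]]'

```text
time: 21.1
tool_pos: [0.2038, 0.164, 0.3324]
ee_rot: [-3.05, -0.26, 0.088]
wrist_force: [-0.9, 0.6, -0.0]
width: 0.0704
finger_force: 0.0
```

Request:
carry_out --steps '[[[-0.27,0.097,-0.07],0,-0.5]]'

```text
time: 21.22
tool_pos: [0.1662, 0.1659, 0.3461]
ee_rot: [-3.08, -0.236, 0.082]
wrist_force: [0.6, -0.0, -0.1]
width: 0.0706
finger_force: 0.0
```

```bash
python3 - <<'E'
from bench import robot
from h import *
stat(robot)
E
```

```text
t 21.23 q [ 0.666 -0.755  1.661 -0.085  2.003  2.102] pos [0.1662 0.1659 0.3461] x [0.969 0.08  0.234] y [ 0.097 -0.994 -0.06 ] z [ 0.228  0.081 -0.97 ] tilt 14.0 az 19.5 F [ 0.6 -0.  -0.1] w 0.0706 0.0
```

Request:
carry_out --steps '[[[0.025,0.045,0],0,-0.5],[[0.025,0.045,0],0,-0.5]]'

```text
time: 21.48
tool_pos: [0.1998, 0.1324, 0.3546]
ee_rot: [-3.082, -0.234, 0.106]
wrist_force: [-0.3, 0.3, -0.2]
width: 0.0706
finger_force: 0.0
```

Request:
carry_out --steps '[[[-0.28,0.08,-0.07],0,-0.5]]'

```text
time: 21.6
tool_pos: [0.1654, 0.1307, 0.3707]
ee_rot: [-3.109, -0.203, 0.073]
wrist_force: [-0.5, 0.1, -0.1]
width: 0.0705
finger_force: 0.0
```

Request:
carry_out --steps '[[[-0.28,0.08,-0.07],0,-0.5]]'

```text
time: 21.72
tool_pos: [0.1228, 0.1363, 0.3873]
ee_rot: [-3.126, -0.195, 0.083]
wrist_force: [-0.8, 1.1, 0.8]
width: 0.0704
finger_force: 0.0
```

```bash
python3 - <<'E'
from bench import robot
from h import *
stat(robot)
E
```

```text
t 21.73 q [ 0.746 -0.755  1.559 -0.13   2.17   2.151] pos [0.1228 0.1363 0.3873] x [0.978 0.081 0.193] y [ 0.086 -0.996 -0.015] z [ 0.191  0.031 -0.981] tilt 11.2 az 9.3 F [-0.8  1.1  0.8] w 0.0704 0.0
```

Request:
carry_out --steps '[[[0.05,0.025,0.03],0,-0.5],[[0.102,0.051,0.057],0,-0.5],[[0.102,0.051,0.057],0,-0.5],[[0.102,0.051,0.057],0,-0.5]]'

```text
time: 22.22
tool_pos: [0.2386, 0.0967, 0.3486]
ee_rot: [-3.126, -0.191, 0.088]
wrist_force: [-0.5, -0.7, -0.5]
width: 0.0706
finger_force: 0.0
```

Request:
carry_out --steps '[[[-0.06,0.005,-0.012],0,-0.5]]'

```text
time: 22.35
tool_pos: [0.1896, 0.0948, 0.3568]
ee_rot: [-3.133, -0.176, 0.088]
wrist_force: [0.1, 0.2, 0.2]
width: 0.0706
finger_force: 0.0
```

Request:
carry_out --steps '[[[-0.06,0.005,-0.012],0,-0.5]]'

```text
time: 22.48
tool_pos: [0.1478, 0.1063, 0.3767]
ee_rot: [3.13, -0.157, 0.082]
wrist_force: [0.1, 0.6, 0.2]
width: 0.0705
finger_force: 0.0
```

```bash
python3 - <<'E'
from bench import robot
from h import *
stat(robot)
E
```

```text
t 22.48 q [ 0.45  -0.757  1.579 -0.082  2.175  1.889] pos [0.1478 0.1063 0.3767] x [0.984 0.081 0.157] y [ 0.08  -0.997  0.012] z [ 0.157  0.001 -0.988] tilt 9.0 az 0.4 F [0.1 0.6 0.2] w 0.0705 0.0
```

Request:
carry_out --steps '[[[0.04,0.02,0.03],0,-0.5],[[0.08,0.04,0.08],0,-0.5],[[0.106,0.055,0.14],0,-0.5],[[0.106,0.055,0.2],0,-0.5],[[0.106,0.055,0.26],0,-0.5],[[0.106,0.055,0.278],0,-0.5]]'

```text
time: 23.22
tool_pos: [0.2995, 0.0637, 0.1153]
ee_rot: [3.131, -0.153, 0.092]
wrist_force: [-0.1, 0.7, 0.8]
width: 0.0701
finger_force: 0.0
```

Request:
carry_out --steps '[[[-0.06,-0.005,-0.01],0,-0.5]]'

```text
time: 23.35
tool_pos: [0.2517, 0.0671, 0.1174]
ee_rot: [3.128, -0.139, 0.09]
wrist_force: [-0.2, 0.0, 1.1]
width: 0.0703
finger_force: 0.0
```

Request:
carry_out --steps '[[[-0.06,-0.005,-0.01],0,-0.5]]'

```text
time: 23.48
tool_pos: [0.2283, 0.0845, 0.1212]
ee_rot: [3.113, -0.106, 0.087]
wrist_force: [0.0, 0.1, 0.7]
width: 0.0704
finger_force: 0.0
```

```bash
python3 - <<'E'
from bench import robot
from h import *
stat(robot)
E
```

```text
t 23.48 q [ 0.181 -0.757  2.102 -0.039  1.693  1.66 ] pos [0.2283 0.0845 0.1212] x [0.991 0.086 0.106] y [ 0.084 -0.996  0.029] z [ 0.108 -0.02  -0.994] tilt 6.3 az -10.4 F [0.  0.1 0.7] w 0.0704 0.0
```

Request:
carry_out --steps '[[[0.02,0.04,0.003],0,-0.5],[[0.035,0.075,0.006],0,-0.5],[[0.035,0.075,0.006],0,-0.5]]'

```text
time: 23.85
tool_pos: [0.2723, 0.0123, 0.1228]
ee_rot: [3.113, -0.111, 0.087]
wrist_force: [-0.2, 0.1, 0.4]
width: 0.0708
finger_force: 0.0
```

Request:
carry_out --steps '[[[-0.06,-0.012,-0.007],0,-0.5]]'

```text
time: 23.98
tool_pos: [0.2381, 0.0245, 0.1232]
ee_rot: [3.112, -0.081, 0.087]
wrist_force: [-0.7, -0.1, 0.3]
width: 0.0705
finger_force: 0.0
```

Request:
carry_out --steps '[[[-0.06,-0.012,-0.007],0,-0.5]]'

```text
time: 24.1
tool_pos: [0.2175, 0.0427, 0.1259]
ee_rot: [3.104, -0.04, 0.085]
wrist_force: [0.7, -0.0, 0.0]
width: 0.0706
finger_force: 0.0
```

```bash
python3 - <<'E'
from bench import robot
from h import *
stat(robot)
E
```

```text
t 24.1 q [-0.006 -0.757  2.09  -0.034  1.766  1.473] pos [0.2175 0.0427 0.1259] x [0.996 0.085 0.04 ] y [ 0.084 -0.996  0.037] z [ 0.043 -0.034 -0.999] tilt 3.1 az -38.2 F [ 0.7 -0.   0. ] w 0.0706 0.0
```

Tilt is now 3°, good enough. I'll move above the headset with the closing direction across the band.

Request:
carry_out --steps '[[[0.02,-0.015,-0.05],-1,-0.5],[[0.04,-0.03,-0.1],-2,-0.5],[[0.07,-0.05,-0.14],-3,-0.5],[[0.1,-0.08,-0.162],-4,-0.5],[[0.13,-0.11,-0.162],-5,-0.5],[[0.16,-0.14,-0.162],-6,-0.5],[[0.19,-0.17,-0.162],-7,-0.5],[[0.22,-0.2,-0.162],-8,-0.5],[[0.25,-0.22,-0.162],-9,-0.5],[[0.27,-0.23,-0.162],-9.9,-0.5]]'

```text
time: 25.35
tool_pos: [0.4599, 0.3028, 0.2905]
ee_rot: [3.107, 0.043, 1.821]
wrist_force: [0.3, -0.9, 0.4]
width: 0.0707
finger_force: 0.0
```

Request:
carry_out --steps '[[[0,0,0],0,-0.5]]'

```text
time: 25.48
tool_pos: [0.4599, 0.3019, 0.2899]
ee_rot: [3.107, 0.044, 1.814]
wrist_force: [-0.1, 0.1, -0.5]
width: 0.0705
finger_force: 0.0
```

```bash
python3 - <<'E'
from bench import robot
from h import *
s=snap(robot,'wrist','w5'); goto(robot,[.4815,.304,.156])
C=cloud(s);m=(C[...,2]>.158)&(C[...,2]<.185)&(np.hypot(C[...,0]-.48,C[...,1]-.3)<.1)
for lo in(.158,.165):
    P=C[m&(C[...,2]>lo)]; c,sz,a=cv2.minAreaRect(P[:,:2].astype(np.float32)); print(len(P),P[:,2].max(),c,sz,a)
E
```

```text
t 25.52 q [ 0.512  0.076  1.172 -0.054  1.871  0.253] pos [0.4594 0.3013 0.2904] x [-0.24   0.97  -0.044] y [0.97  0.241 0.035] z [ 0.044 -0.034 -0.998] tilt 3.2 az -37.6 F [0.3 0.8 0.3] w 0.0704 0.0
shift to [0.4815, 0.304, 0.156] [0.0032 0.0174 0.1351]
2169 0.17370045538994477 (0.48208630084991455, 0.3035365045070648) (0.024103455245494843, 0.0883844867348671) 13.791413307189941
1643 0.17370045538994477 (0.4820292294025421, 0.3036312460899353) (0.023949842900037766, 0.06626351177692413) 14.24135684967041
```

View pics/w5.png

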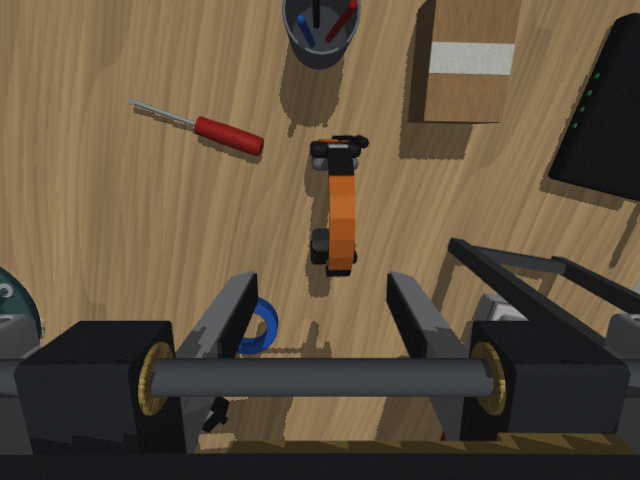

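The band in the wrist view at (342,220) is aligned with the gripper: centre (0.482, 0.3036), yaw 14°. I'll descend and grip.

Request:
carry_out --steps '[[[0.003,0.018,0],0,-0.4],[[0.003,0.018,0.05],0,-0.2],[[0.003,0.018,0.09],0,-0.2],[[0.003,0.018,0.12],0,-0.2],[[0.003,0.018,0.134],0,-0.2],[[0.003,0.018,0.134],0,-0.2],[[0.003,0.018,0.134],0,-0.2]]'

```text
time: 26.4
tool_pos: [0.4838, 0.3037, 0.1593]
ee_rot: [3.103, 0.043, 1.814]
wrist_force: [-0.5, -0.4, -0.8]
width: 0.0563
finger_force: 0.0
```

Request:
carry_out --steps '[[[0,-0.0015,0.002],0,0.3],[[0,-0.0015,0.002],0,1],[[0,-0.0015,0.002],0,1],[[0,-0.0015,0.002],0,1],[[0,-0.0015,0.002],0,1],[[0,-0.0015,0.002],0,1]]'

```text
time: 27.15
tool_pos: [0.4818, 0.3027, 0.155]
ee_rot: [3.106, 0.044, 1.814]
wrist_force: [-0.5, 0.5, 0.7]
width: 0.0013
finger_force: 0.0
```

```bash
python3 - <<'E'
from bench import robot
from h import *
# bar mid-exposed: between shelf edge (45 mm) and post (192 mm) -> 118 mm from stem
ex=np.array([np.cos(.0585),np.sin(.0585)]);S=np.array([.7070,-.0768])
P=S-.118*ex; print(P)
goto(robot,[.43,.27,.30],[.45,.05,.41],[P[0],P[1],.41],[P[0],P[1],.30],[P[0],P[1],.215])
E
```

```text
[ 0.58920186 -0.08369906]
t 27.15 q [ 0.495  0.121  1.39  -0.051  1.608  0.248] pos [0.4818 0.3027 0.155 ] x [-0.241  0.97  -0.044] y [0.969 0.243 0.036] z [ 0.045 -0.034 -0.998] tilt 3.2 az -36.8 F [-0.5  0.5  0.7] w 0.0013 0.0
shift to [0.43, 0.27, 0.3] [-0.0256 -0.053  -0.146 ]
shift to [0.45, 0.05, 0.41] [-0.2485 -0.0831 -0.2475]
shift to [np.float64(0.5892018551735759), np.float64(-0.08369906337504111), 0.41] [-0.4117  0.0195 -0.2367]
shift to [np.float64(0.5892018551735759), np.float64(-0.08369906337504111), 0.3] [-0.4069  0.0156 -0.1269]
shift to [np.float64(0.5892018551735759), np.float64(-0.08369906337504111), 0.215] [-0.4032  0.0125 -0.042 ]
```

The grip is empty. I'll look.

```bash
python3 - <<'E'
from bench import robot
from h import *
s=snap(robot,'wrist','w6');stat(robot)
cv2.imwrite('pics/w6c.png',cv2.resize(s['image'][100:480,120:560],None,fx=1.5,fy=1.5)[:,:,::-1])
C=cloud(s);m=(C[...,2]>.14)&(C[...,2]<.185)&(np.hypot(C[...,0]-.48,C[...,1]-.3)<.13)
hsv=cv2.cvtColor(s['image'],cv2.COLOR_RGB2HSV);o=m&(hsv[...,0]<16)&(hsv[...,1]>180)
P=C[o];print(len(P),P.min(0),P.max(0),cv2.minAreaRect(P[:,:2].astype(np.float32)))
E
```

```text
t 27.2 q [ 0.495  0.12   1.39  -0.051  1.607  0.248] pos [0.4818 0.3027 0.1551] x [-0.241  0.97  -0.044] y [0.969 0.243 0.036] z [ 0.045 -0.034 -0.998] tilt 3.2 az -36.8 F [-0.2 -0.1  0.4] w 0.0007 0.0
3379 [0.45971716 0.2567901  0.15328005] [0.49241792 0.35242302 0.1787734 ] ((0.4820435345172882, 0.3034457564353943), (0.02364882454276085, 0.09532257914543152), 13.498350143432617)
```

View pics/w6c.png

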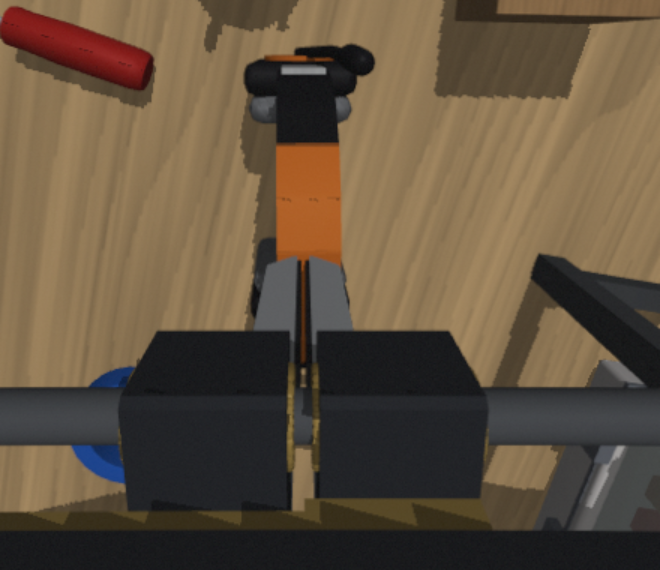

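The fingers closed above the band and the headset did not move. I'll check where the fingertips really are.

```bash
python3 - <<'E'
from h import *
s=load('w6')
for p in((313,277),(308,277),(333,277),(338,278),(313,285),(308,300),(340,300),(325,270),(325,262)): print(p,world(s,[p]).round(4), s['image'][p[1],p[0]])
print('tcp px',proj(s,[[.4818,.3027,.1551],[.481,.3033,.174]]))
E
```

```text
(313, 277) [[0.4728 0.3119 0.1857]] [94 95 97]
(308, 277) [[0.4703 0.3115 0.1862]] [94 95 96]
(333, 277) [[0.483  0.314  0.1851]] [94 96 98]
(338, 278) [[0.485  0.3155 0.1887]] [94 95 98]
(313, 285) [[0.4726 0.3124 0.1968]] [95 96 98]
(308, 300) [[0.4699 0.3131 0.2152]] [95 96 98]
(340, 300) [[0.4836 0.3161 0.2149]] [95 96 98]
(325, 270) [[0.4799 0.3117 0.1716]] [155  81  30]
(325, 262) [[0.4788 0.316  0.1709]] [173  95  38]
tcp px [[323.17897555 273.79105351]
 [323.39293382 285.64443696]]
```

```bash
python3 - <<'E'
from h import *
s=load('w6'); C=cloud(s)
for u in(309,313,332,337):
    print(u,[(v,*C[v,u].round(4)[[1,2]],int(s['image'][v,u,0]-0)) for v in range(270,281)])
E
```

```text
309 [(270, np.float64(0.3097), np.float64(0.1717), 153), (271, np.float64(0.3088), np.float64(0.1709), 154), (272, np.float64(0.3085), np.float64(0.1716), 140), (273, np.float64(0.3117), np.float64(0.1811), 109), (274, np.float64(0.3116), np.float64(0.1822), 93), (275, np.float64(0.3111), np.float64(0.1823), 94), (276, np.float64(0.3118), np.float64(0.1853), 95), (277, np.float64(0.3119), np.float64(0.1868), 94), (278, np.float64(0.3114), np.float64(0.187), 95), (279, np.float64(0.3118), np.float64(0.1892), 96), (280, np.float64(0.3113), np.float64(0.1892), 95)]
313 [(270, np.float64(0.31), np.float64(0.1712), 153), (271, np.float64(0.3101), np.float64(0.1729), 129), (272, np.float64(0.3119), np.float64(0.1789), 98), (273, np.float64(0.3121), np.float64(0.1809), 94), (274, np.float64(0.3121), np.float64(0.1822), 94), (275, np.float64(0.3122), np.float64(0.1839), 94), (276, np.float64(0.312), np.float64(0.1846), 94), (277, np.float64(0.3119), np.float64(0.1857), 94), (278, np.float64(0.3123), np.float64(0.188), 94), (279, np.float64(0.3122), np.float64(0.1891), 94), (280, np.float64(0
[... 469 characters left out ...]
147), np.float64(0.1885), 96), (279, np.float64(0.314), np.float64(0.1882), 95), (280, np.float64(0.3146), np.float64(0.1908), 95)]
337 [(270, np.float64(0.3131), np.float64(0.1714), 153), (271, np.float64(0.3129), np.float64(0.1724), 153), (272, np.float64(0.3118), np.float64(0.1711), 154), (273, np.float64(0.3115), np.float64(0.1717), 133), (274, np.float64(0.315), np.float64(0.1824), 101), (275, np.float64(0.3147), np.float64(0.1829), 94), (276, np.float64(0.3148), np.float64(0.1845), 94), (277, np.float64(0.3151), np.float64(0.1867), 95), (278, np.float64(0.3151), np.float64(0.188), 94), (279, np.float64(0.3151), np.float64(0.1894), 95), (280, np.float64(0.3151), np.float64(0.1906), 95)]
```

The fingertips really end at z≈0.180, about 25 mm short of the reported TCP. I'll reopen, go down 24 mm further, and grip.

Request:
carry_out --steps '[[[0,0,0],0,-0.2],[[0,0,0],0,-0.2],[[0,0,0],0,-0.2],[[0,0,0],0,-0.2],[[0,0,0],0,-0.2],[[0,0,0.012],0,-0.2],[[0,0,0.024],0,-0.2],[[0,0,0.024],0,-0.2]]'

```text
time: 28.2
tool_pos: [0.4818, 0.3012, 0.1288]
ee_rot: [3.11, 0.045, 1.814]
wrist_force: [0.5, -0.2, 0.5]
width: 0.056
finger_force: 0.0
```

Request:
carry_out --steps '[[[0,0,0],0,0.5],[[0,0,0],0,1],[[0,0,0],0,1],[[0,0,0],0,1],[[0,0,0],0,1]]'

```text
time: 28.82
tool_pos: [0.4832, 0.302, 0.1316]
ee_rot: [3.105, 0.043, 1.814]
wrist_force: [0.8, 0.8, 1.2]
width: 0.0236
finger_force: 30.0
```

```bash
python3 - <<'E'
from bench import robot
from h import *
ex=np.array([np.cos(.0585),np.sin(.0585)]);S=np.array([.7070,-.0768])
P=S-.118*ex; print(P)
goto(robot,[.43,.27,.30],[.45,.05,.39],[P[0],P[1],.39],[P[0],P[1],.30],[P[0],P[1],.19])
E
```

```text
[ 0.58920186 -0.08369906]
t 28.82 q [ 0.493  0.13   1.426 -0.051  1.561  0.248] pos [0.4832 0.302  0.1316] x [-0.241  0.97  -0.043] y [0.969 0.242 0.037] z [ 0.046 -0.033 -0.998] tilt 3.3 az -35.9 F [0.8 0.8 1.2] w 0.0236 30.0
shift to [0.43, 0.27, 0.3] [-0.0256 -0.0531 -0.1695]
shift to [0.45, 0.05, 0.39] [-0.2476 -0.0838 -0.2512]
shift to [np.float64(0.5892018551735759), np.float64(-0.08369906337504111), 0.39] [-0.4108  0.0188 -0.2403]
shift to [np.float64(0.5892018551735759), np.float64(-0.08369906337504111), 0.3] [-0.4069  0.0155 -0.1504]
shift to [np.float64(0.5892018551735759), np.float64(-0.08369906337504111), 0.19] [-0.4021  0.0114 -0.0406]
```

Gripped at 23.6 mm, matching the 24 mm band. The gripper body is long along the bar, so I'll hang at x≈0.557, clear of both the shelf edge and the post. Lifting first.

Request:
carry_out --steps '[[[0,0,-0.02],0,1],[[-0.003,0.002,-0.06],0,1],[[-0.005,0.004,-0.11],0,1],[[-0.007,0.006,-0.16],0,1],[[-0.009,0.008,-0.21],0,1],[[-0.011,0.01,-0.25],0,1],[[-0.012,0.01,-0.278],0,1],[[-0.03,0.01,-0.278],0.2,1],[[-0.06,0.008,-0.277],0.5,1],[[-0.1,0.005,-0.275],0.8,1]]'

```text
time: 30.08
tool_pos: [0.4994, 0.2139, 0.4074]
ee_rot: [3.104, 0.04, 1.673]
wrist_force: [-0.5, -1.1, -2.9]
width: 0.0234
finger_force: 29.9
```

```bash
python3 - <<'E'
from bench import robot
from h import *
goto(robot,[.558,-.087,.41])
E
```

```text
t 30.07 q [ 0.333  0.124  0.882 -0.055  2.107  0.201] pos [0.4994 0.2139 0.4074] x [-0.102  0.994 -0.04 ] y [0.994 0.103 0.037] z [ 0.041 -0.036 -0.999] tilt 3.1 az -40.8 F [-0.5 -1.1 -2.9] w 0.0234 29.9
shift to [0.558, -0.087, 0.41] [-0.3052  0.0273  0.0105]
```

Request:
carry_out --steps '[[[-0.04,0.004,0.002],0.1,1],[[-0.08,0.007,0.003],0.2,1],[[-0.12,0.011,0.004],0.26,1],[[-0.16,0.014,0.005],0.26,1],[[-0.2,0.018,0.007],0.26,1],[[-0.24,0.021,0.008],0.26,1],[[-0.275,0.025,0.009],0.26,1],[[-0.295,0.027,0.01],0.26,1],[[-0.305,0.027,0.01],0.26,1],[[-0.305,0.027,0.01],0.26,1]]'

```text
time: 31.32
tool_pos: [0.5581, -0.0852, 0.4126]
ee_rot: [3.099, 0.036, 1.629]
wrist_force: [-1.2, 0.0, -0.5]
width: 0.024
finger_force: 29.9
```

```bash
python3 - <<'E'
from bench import robot
from h import *
s=snap(robot,'top','t7'); w=snap(robot,'scene','s7')
goto(robot,[.558,-.087,.24],[.558,-.087,.195])
a=cv2.resize(s['image'][100:300,290:490],None,fx=2,fy=2,interpolation=cv2.INTER_CUBIC)
b=cv2.resize(w['image'][130:330,280:480],None,fx=2,fy=2,interpolation=cv2.INTER_CUBIC)
cv2.imwrite('pics/c7.png',np.hstack([a,b])[:,:,::-1])
E
```

```text
t 31.43 q [-0.236  0.156  0.834 -0.025  2.099 -0.31 ] pos [ 0.5581 -0.0843  0.4133] x [-0.06   0.998 -0.036] y [0.997 0.061 0.043] z [ 0.045 -0.033 -0.998] tilt 3.2 az -36.3 F [-0.7 -0.1 -1.3] w 0.0238 29.9
shift to [0.558, -0.087, 0.24] [ 0.0036 -0.0078  0.1731]
shift to [0.558, -0.087, 0.195] [ 0.0052 -0.0098  0.218 ]
```

View pics/c7.png

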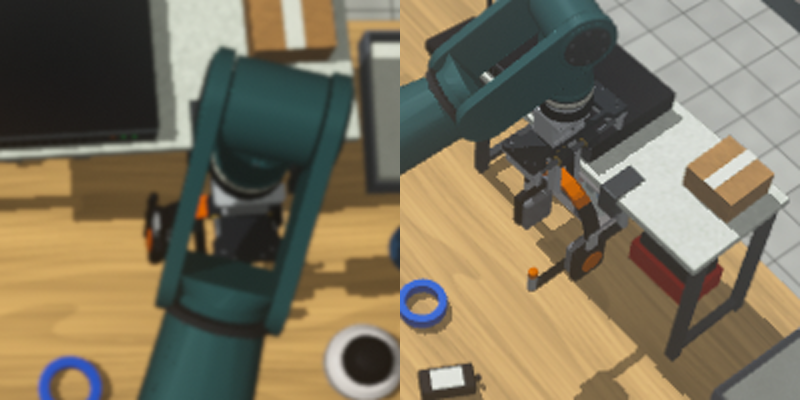

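The headset is held upright over the bar, with the post at (532,275) in the right half and one cup on each side. I'll check that the wrist clears the shelf on the way down.

```bash
python3 - <<'E'
from h import *
for fn in('t7','s7'):
    s=load(fn);C=cloud(s)
    m=(C[...,2]>.39)&(C[...,0]>.3)&(C[...,0]<.9)&(abs(C[...,1])<.3)&(C[...,2]<1.5)&(s['z_map']>0)
    P=C[m]
    for lo in np.arange(.39,.95,.04):
        Q=P[(P[:,2]>=lo)&(P[:,2]<lo+.04)]
        if len(Q)>5: print(fn,lo.round(2),len(Q),'xmax',np.percentile(Q[:,0],[98,100]).round(3),'y',Q[:,1].min().round(3),Q[:,1].max().round(3))
E
```

```text
t7 0.39 202 xmax [0.576 0.81 ] y -0.157 0.002
t7 0.43 55 xmax [0.564 0.566] y -0.137 -0.025
t7 0.51 48 xmax [0.562 0.562] y -0.115 -0.048
t7 0.55 794 xmax [0.529 0.559] y -0.115 -0.047
t7 0.59 317 xmax [0.536 0.548] y -0.112 -0.04
t7 0.63 247 xmax [0.547 0.551] y -0.109 0.04
t7 0.67 2027 xmax [0.527 0.553] y -0.108 0.038
t7 0.71 3180 xmax [0.514 0.533] y -0.107 0.022
t7 0.75 1028 xmax [0.531 0.586] y -0.107 0.013
t7 0.79 3685 xmax [0.575 0.59 ] y -0.135 -0.001
t7 0.83 77 xmax [0.555 0.558] y -0.126 -0.018
s7 0.39 108 xmax [0.575 0.804] y -0.208 -0.017
s7 0.43 250 xmax [0.578 0.582] y -0.138 -0.033
s7 0.47 86 xmax [0.579 0.581] y -0.096 -0.076
s7 0.51 165 xmax [0.632 0.637] y -0.121 -0.054
s7 0.55 929 xmax [0.638 0.644] y -0.121 -0.041
s7 0.59 216 xmax [0.562 0.576] y -0.117 -0.056
s7 0.63 358 xmax [0.572 0.581] y -0.118 -0.059
s7 0.67 1376 xmax [0.557 0.574] y -0.115 0.03
s7 0.71 1972 xmax [0.526 0.56 ] y -0.13 0.02
s7 0.75 1079 xmax [0.558 0.573] y -0.14 0.013
s7 0.79 1475 xmax [0.577 0.596] y -0.141 -0.003
s7 0.83 31 xmax [0.557 0.563] y -0.128 -0.027
```

```bash
python3 - <<'E'
from h import *
for fn in('t0','t2','s0','w1','w3','w4'):
    C=cloud(load(fn)); m=(C[...,1]>-.13)&(C[...,1]<-.04)&(C[...,2]>.255)&(C[...,2]<.38)&(C[...,0]>.6)&(C[...,0]<.8)
    P=C[m]
    if len(P)>10: print(fn,len(P),np.percentile(P[:,0],[0,1,5]).round(4),P[:,2].min().round(3),P[:,2].max().round(3)); 
    for y in(-.11,-.09,-.07,-.05):
        Q=P[abs(P[:,1]-y)<.01]
        if len(Q)>5: i=Q[:,0].argmin(); print('  ',y,Q[i].round(4))
E
```

```text
t0 2059 [0.6549 0.6567 0.6597] 0.274 0.345
   -0.11 [ 0.6631 -0.114   0.3283]
   -0.09 [ 0.6568 -0.093   0.3007]
   -0.07 [ 0.6549 -0.0637  0.3379]
   -0.05 [ 0.6594 -0.0458  0.3244]
t2 2060 [0.6549 0.6566 0.6595] 0.279 0.341
   -0.11 [ 0.6631 -0.1028  0.3208]
   -0.09 [ 0.6557 -0.0826  0.3042]
   -0.07 [ 0.6549 -0.0734  0.3381]
   -0.05 [ 0.6598 -0.0549  0.3309]
s0 1043 [0.6562 0.6581 0.661 ] 0.276 0.345
   -0.11 [ 0.6586 -0.1012  0.3023]
   -0.09 [ 0.6568 -0.0814  0.3139]
   -0.07 [ 0.6562 -0.067   0.3145]
   -0.05 [ 0.6627 -0.0504  0.3392]
w1 11833 [0.6559 0.6568 0.6574] 0.255 0.334
   -0.11 [ 0.7599 -0.1002  0.3276]
   -0.09 [ 0.6569 -0.0801  0.281 ]
   -0.07 [ 0.6559 -0.062   0.327 ]
   -0.05 [ 0.6594 -0.06    0.3143]
w3 2756 [0.6553 0.6561 0.6565] 0.278 0.308
   -0.09 [ 0.656  -0.0813  0.3   ]
   -0.07 [ 0.6553 -0.0721  0.2821]
w4 5978 [0.6551 0.6563 0.6571] 0.278 0.334
   -0.11 [ 0.6634 -0.1051  0.3237]
   -0.09 [ 0.6562 -0.0804  0.2867]
   -0.07 [ 0.6551 -0.0645  0.3296]
   -0.05 [ 0.659  -0.0405  0.3237]
```

Request:
carry_out --steps '[[[0.001,-0.005,0.02],0,1],[[0.002,-0.01,0.06],0,1],[[0.003,-0.01,0.1],0,1],[[0.004,-0.011,0.14],0,1],[[0.004,-0.012,0.175],0,1],[[0.005,-0.0125,0.2],0,1],[[0.005,-0.0125,0.212],0,1],[[0.005,-0.0125,0.212],0,1],[[0.005,-0.0125,0.212],0,1]]'

```text
time: 32.55
tool_pos: [0.5559, -0.088, 0.2024]
ee_rot: [3.096, 0.037, 1.63]
wrist_force: [0.5, 0.2, -1.2]
width: 0.0236
finger_force: 29.9
```

```bash
python3 - <<'E'
from bench import robot
from h import *
goto(robot,[.555,-.087,.188])
E
```

```text
t 32.55 q [-0.243  0.069  1.352 -0.022  1.665 -0.306] pos [ 0.5559 -0.088   0.2024] x [-0.059  0.998 -0.037] y [0.997 0.061 0.046] z [ 0.048 -0.034 -0.998] tilt 3.4 az -35.6 F [ 0.5  0.2 -1.2] w 0.0236 29.9
shift to [0.555, -0.087, 0.188] [ 0.0016 -0.0015  0.0143]
```

Request:
carry_out --steps '[[[0.001,-0.001,0.005],0,1],[[0.001,-0.001,0.01],0,1],[[0.001,-0.001,0.014],0,1],[[0.001,-0.001,0.014],0,1]]'

```text
time: 33.05
tool_pos: [0.5547, -0.0876, 0.1872]
ee_rot: [3.098, 0.036, 1.629]
wrist_force: [-2.0, -0.9, 2.0]
width: 0.0237
finger_force: 30.0
```

Request:
carry_out --steps '[[[0,0,0.002],0,1],[[0,0,0.002],0,1],[[0,0,0.002],0,1]]'

```text
time: 33.42
tool_pos: [0.5547, -0.0877, 0.187]
ee_rot: [3.097, 0.037, 1.629]
wrist_force: [-3.6, 0.6, 8.2]
width: 0.0236
finger_force: 30.1
```

Contact at z 0.187 reported (0.1876 expected), with the load now on the bar. I'll relax to a light load, open slightly because the post is near, and rise straight up.

Request:
carry_out --steps '[[[0,0,-0.0015],0,1],[[0,0,-0.0015],0,0.45],[[0,0,-0.0015],0,0.3],[[0,0,-0.0015],0,0.28],[[0,0,-0.0015],0,0.28],[[0,0,-0.0015],0,0.28]]'

```text
time: 34.17
tool_pos: [0.5549, -0.0877, 0.1861]
ee_rot: [3.098, 0.036, 1.629]
wrist_force: [0.3, -0.8, 1.7]
width: 0.034
finger_force: 0.6
```

```bash
python3 - <<'E'
from bench import robot
from h import *
stat(robot)
s=snap(robot,'wrist','w8');C=cloud(s)
hsv=cv2.cvtColor(s['image'],cv2.COLOR_RGB2HSV);o=(hsv[...,0]<16)&(hsv[...,1]>180)&(C[...,2]>.205)&(C[...,2]<.24)
P=C[o];print(len(P),P.min(0).round(3),P.max(0).round(3),cv2.minAreaRect(P[:,:2].astype(np.float32)))
E
```

```text
t 34.17 q [-0.243  0.071  1.382 -0.022  1.636 -0.304] pos [ 0.5549 -0.0877  0.1861] x [-0.058  0.998 -0.036] y [0.997 0.06  0.043] z [ 0.045 -0.034 -0.998] tilt 3.2 az -36.7 F [ 0.3 -0.8  1.7] w 0.034 0.6
7428 [ 0.502 -0.126  0.207] [ 0.567 -0.039  0.24 ] ((0.5343883633613586, -0.08474281430244446), (0.06405501812696457, 0.08764883130788803), 6.959047317504883)
```

Released. Now straight up.

Request:
carry_out --steps '[[[-0.001,0.001,-0.01],0,0.28],[[-0.001,0.001,-0.025],0,0.28],[[-0.002,0.002,-0.05],0,0.28],[[-0.004,0.004,-0.1],0,0.28],[[-0.005,0.006,-0.15],0,0.28],[[-0.007,0.008,-0.2],0,0.28],[[-0.007,-0.05,-0.2],0,0.28],[[-0.007,-0.1,-0.2],0,0.28],[[-0.007,-0.15,-0.2],0,0.28],[[-0.007,-0.15,-0.2],0,0.28]]'

```text
time: 35.48
tool_pos: [0.3941, -0.0967, 0.3824]
ee_rot: [3.094, 0.039, 1.628]
wrist_force: [0.2, 0.6, 0.4]
width: 0.0336
finger_force: 0.0
```

```bash
python3 - <<'E'
from bench import robot
from h import *
stat(robot)
ex=np.array([np.cos(.0585),np.sin(.0585)]);ey=np.array([-ex[1],ex[0]]);S=np.array([.7070,-.0768])
for n in('wrist','scene','top'):
    s=snap(robot,n,'f_'+n);C=cloud(s)
    hsv=cv2.cvtColor(s['image'],cv2.COLOR_RGB2HSV);o=(hsv[...,0]<16)&(hsv[...,1]>180)&(hsv[...,2]>80)&(s['z_map']>0)
    b=o&(C[...,2]>.19)&(C[...,2]<.24)&(C[...,0]>.52)&(C[...,0]<.6)&(abs(C[...,1]+.085)<.1)
    P=C[b]
    if len(P)>20: print(n,'band',len(P),'top z',np.percentile(P[:,2],98).round(4),cv2.minAreaRect(P[P[:,2]>.218][:,:2].astype(np.float32)) if (P[:,2]>.218).sum()>5 else '')
    # band height on each side of the bar, and cups
    m=(C[...,0]>.52)&(C[...,0]<.59)&(C[...,2]>.04)&(C[...,2]<.24)&(s['z_map']>0)&(abs(C[...,1]+.087)<.1)
    Q=C[m]; v=(Q[:,:2]-S)@ey
    if len(Q): print(n,'lateral extent',v.min().round(3),v.max().round(3),'z min',Q[:,2].min().round(3), [(round(a,3),Q[(abs(v-a)<.006),2].max().round(3)) for a in(-.05,-.03,0,.03,.05) if (abs(v-a)<.006).any()])
    t=o&(C[...,2]>.244)&(C[...,2]<.254)&(C[...,0]>.45)&(C[...,0]<.53)&(abs(C[...,1]+.087)<.06)
    T=C[t]
    if len(T)>5:
        c,r=cv2.minEnclosingCircle(T[:,:2].astype(np.float32)); d=np.array(c)-S; print(n,'tip',c,'ang',np.arctan2(d@ey,-d@ex))
E
```

```text
t 35.48 q [-0.366 -0.229  1.271 -0.017  2.04  -0.432] pos [ 0.3941 -0.0967  0.3824] x [-0.057  0.998 -0.039] y [0.997 0.058 0.048] z [ 0.05  -0.036 -0.998] tilt 3.5 az -35.7 F [0.2 0.6 0.4] w 0.0336 0.0
wrist band 1931 top z 0.2283 ((0.5522792935371399, -0.08568874001502991), (0.025775523856282234, 0.07470569014549255), 3.653421640396118)
wrist lateral extent -0.076 0.084 z min 0.058 [(-0.05, np.float64(0.214)), (-0.03, np.float64(0.224)), (0, np.float64(0.23)), (0.03, np.float64(0.225)), (0.05, np.float64(0.214))]
wrist tip (0.508541464805603, -0.08747517317533493) ang 0.004761343154616396
scene band 195 top z 0.2342 ((0.5541881322860718, -0.09354160726070404), (0.02960929088294506, 0.08370813727378845), 2.137624979019165)
scene lateral extent -0.083 0.082 z min 0.053 [(-0.05, np.float64(0.223)), (-0.03, np.float64(0.232)), (0, np.float64(0.234)), (0.03, np.float64(0.228)), (0.05, np.float64(0.213))]
scene tip (0.5093214511871338, -0.09076195955276489) ang -0.012012517778197503
top band 281 top z 0.234 ((0.5509598255157471, -0.07997661083936691), (0.02631523832678795, 0.08410120010375977), 3.3197433948516846)
top lateral extent -0.039 0.085 z min 0.065 [(-0.03, np.float64(0.233)), (0, np.float64(0.235)), (0.03, np.float64(0.233)), (0.05, np.float64(0.222))]
top tip (0.5079335570335388, -0.08684491366147995) ang 0.0080826569985718
```

The headset hangs level: crown top at 0.228 m, yaw 3.6°, symmetric about the bar. The arm is at its stop and the robot is clear.

```bash
python3 -c "
from bench import robot
print(robot.close_job())"
```

```text
the job is handed in; nothing more can be done
None
```

I swung the hanger arm out to its stop (measured angle 0 within about 0.01 rad) and hung the headset level on it, one ear cup on each side; the job is handed in at about 35.6 s of the 54 s allowed, after one slipped hanger grip and one empty headset grip that I redid, and I did not re-measure the other desk items afterwards.

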